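# Dress the tasting rail

## Task

Take each clean caddy off the upturned hooks of the draining stand, hook it onto the rail of the gantry where the shelf leaves it open, and slide it along under the shelf until it hangs centred below the shelf-edge label of its own colour. When all the caddies hang in place, fill them: the red carton of picks into the red caddy, the lime into the green one, and the yellow-capped jar, upright, into the yellow one; there may be fewer caddies than labels, and what has no caddy is not needed. The caddies must still hang at their labels at the end, and the blue-capped jar and the cups must not be disturbed.

Things in the scene. Friction and masses are not known exactly. Their poses are not given: they have to be found in the camera images.
- caddy_red: Caddy: open bin of red sheet steel, 66 (x) by 74 mm (y), rim 48 mm high, about 0.16 kg. Origin: centre of its underside; x from handle to back, y along the width, z up. At the back a plate rises 88 mm and ends in a hook, a folded flange 56 mm wide that goes 24 mm back and down again.
- red_handle (a point): Middle of the red caddy's handle, with the caddy's axes: an upright flat strap loop in the middle of the front, 12 mm thick (y), standing out 45 mm. Its top bar is 14 mm tall and ends 7 mm above this point. The point lies 43 mm above the underside, 23 mm in front of the front wall.
- red_hook (a point): Middle of the slot of the red caddy's hook, on the underside of its 3 mm top, with the caddy's axes. The slot is open below, 18 mm wide (x); its back tongue reaches 24 mm down, then flares backwards to 30 mm down. 98 mm behind and 42 mm above the handle point. Hung on the rail, it lies 6 mm above the rail's axis.
- red_bin (a point): Centre of the red caddy's inner floor (60 by 68 mm, 3 mm above its underside), with the caddy's axes; 42 mm in front of and 82 mm below the hook point. The red carton of picks belongs in it.
- mark_red (a point): Point on the rail's axis straight below the middle of the red shelf-edge label (a sloping red plate 48 mm wide and 20 mm tall on the shelf's front edge, its centre 4 mm in front of and 31 mm above this point). Axes: y along the rail, x to the back, z up.
- caddy_green: Caddy: open bin of green sheet steel, 66 (x) by 74 mm (y), rim 48 mm high, about 0.16 kg. Origin: centre of its underside; x from handle to back, y along the width, z up. At the back a plate rises 88 mm and ends in a hook, a folded flange 56 mm wide that goes 24 mm back and down again.
- green_handle (a point): Middle of the green caddy's handle, with the caddy's axes: an upright flat strap loop in the middle of the front, 12 mm thick (y), standing out 45 mm. Its top bar is 14 mm tall and ends 7 mm above this point. The point lies 43 mm above the underside, 23 mm in front of the front wall.
- green_hook (a point): Middle of the slot of the green caddy's hook, on the underside of its 3 mm top, with the caddy's axes. The slot is open below, 18 mm wide (x); its back tongue reaches 24 mm down, then flares backwards to 30 mm down. 98 mm behind and 42 mm above the handle point. Hung on the rail, it lies 6 mm above the rail's axis.
- green_bin (a point): Centre of the green caddy's inner floor (60 by 68 mm, 3 mm above its underside), with the caddy's axes; 42 mm in front of and 82 mm below the hook point. The lime belongs in it.
- mark_green (a point): Point on the rail's axis straight below the middle of the green shelf-edge label (a sloping green plate 48 mm wide and 20 mm tall on the shelf's front edge, its centre 4 mm in front of and 31 mm above this point). Axes: y along the rail, x to the back, z up.
- caddy_yellow: Caddy: open bin of yellow sheet steel, 66 (x) by 74 mm (y), rim 48 mm high, about 0.16 kg. Origin: centre of its underside; x from handle to back, y along the width, z up. At the back a plate rises 88 mm and ends in a hook, a folded flange 56 mm wide that goes 24 mm back and down again.
- yellow_handle (a point): Middle of the yellow caddy's handle, with the caddy's axes: an upright flat strap loop in the middle of the front, 12 mm thick (y), standing out 45 mm. Its top bar is 14 mm tall and ends 7 mm above this point. The point lies 43 mm above the underside, 23 mm in front of the front wall.
- yellow_hook (a point): Middle of the slot of the yellow caddy's hook, on the underside of its 3 mm top, with the caddy's axes. The slot is open below, 18 mm wide (x); its back tongue reaches 24 mm down, then flares backwards to 30 mm down. 98 mm behind and 42 mm above the handle point. Hung on the rail, it lies 6 mm above the rail's axis.
- yellow_bin (a point): Centre of the yellow caddy's inner floor (60 by 68 mm, 3 mm above its underside), with the caddy's axes; 42 mm in front of and 82 mm below the hook point. The yellow-capped jar belongs in it.
- mark_yellow (a point): Point on the rail's axis straight below the middle of the yellow shelf-edge label (a sloping yellow plate 48 mm wide and 20 mm tall on the shelf's front edge, its centre 4 mm in front of and 31 mm above this point). Axes: y along the rail, x to the back, z up.
- gantry: Fixed gantry at the back of the table, origin on the table below the rail's middle, y along the rail, x to the back. Rail 12 mm thick, 400 mm long between two posts, axis at z = 215 mm; a bar at z = 150 mm, 3 mm further forward, on which the backs of hung caddies lean. Caddies hang on its front side, handles towards the robot, and cannot pass one another.
- rail_open (a point): Point on the rail's axis in the middle of its open length (axes as the gantry). The shelf, 7 mm thick, its underside 16 mm above the rail's axis and its front edge 10 mm in front of it, covers the rail from the right end to 63 mm right (-y) of this point. The left post begins 59 mm left of it.
- stand: Fixed draining stand on the left; origin on the table below the row of hooks, x to its back, y along the row. Hooks: flat strips 46 mm wide, 4 mm thick, turned up at the front: lips at x = 0, y = -83, 0, 83 mm, tips 200 mm above the table, 33 mm deep behind. Caddies hang with the tongue behind the lip, handle to the front (-x), leaning on a bar below.
- carton_mid (a point): Centre of the small red carton of picks, 30 (x) by 46 (y) by 64 mm (z up while it stands), 30 g; it falls over easily when knocked, and may stand or lie in its caddy.
- lime_mid (a point): Centre of the green lime, 57 (x) by 46 (y) by 45 mm (z).
- jar_mid (a point): Centre of the small jar with the yellow cap, 54 mm across, 84 mm tall, cap on top; z is its own upright axis.
- blue_jar: Bystander: tall jar with a blue cap, 60 mm across, 120 mm tall; origin at its foot.
- cup_a: Bystander: loose clay cup with a loop handle, 68 by 100 by 78 mm, at the left of the robot; origin at its foot.
Things that resemble listed ones, but are neither listed nor needed, are in the scene too. There is more than one size of the part that bears lime_mid; the job needs the smaller.

How it is judged:
By the outcome, as a careful person would: the job done as asked, in the order asked, and still so for the second after the job is handed in, with the robot touching nothing.
Of caddy_red, caddy_green, caddy_yellow only 2 to 3 are there at a start; the rules pass over those that are not, and their reading is None.
At some moment in a run one of carton may be knocked a few centimetres aside while the robot is not near it.
It also fails if it takes over 210 s, if anything falls off the work surface, if the arm or the gripper's body presses on something with over 40 N, if the wrist force passes 120 N, or if a joint passes its speed limit or range.

## Robot

A 6-joint arm with a two-finger parallel gripper is mounted at the origin on the work surface; the furniture and walls round the work are solid. World frame = base frame: x ahead of the robot, y to its left, z up, the work surface at z = 0. Lengths are in m, angles in rad, forces in N, time in s.
With the tool pointing down it reaches from about 0.35 to 0.975 m from the base axis. Payload 4.9 kg.
Tool frame: the origin (TCP) lies on the mounting face of the last link; the fingertips stand 173 mm ahead of it and the grasp point (between the pads) lies 155 mm ahead of it; z points along the fingers, y is the line along which they close (so a half turn about z gives the same grasp; the last joint's range is limited). The gripper opens to 85 mm and grips with 20 to 120 N. Pads are 22 mm wide; open, the fingers measure 114 mm over their backs; the gripper's body (76 mm by 85 mm) begins 54 mm behind the grasp point. The pads swing forward as they close: fully open they stand 13 mm farther back than shut.
Start: joints at [-0.119, 0.053, 1.613, -0, 1.476, -0.119], TCP at [0.625, 0, 0.405] pointing down, gripper open.
Joint ranges: [-3.01, 3.01], [-1.01, 2.22], [0.06, 2.58], [-1.02, 4.17], [0.09, 2.62], [-3.14, 3.14]. Speed limits (rad/s): [2.57, 2.57, 3.14, 3.14, 3.14, 3.14].

## Interface

Orientations are given as a rotation vector (axis times angle).
In Python, from station import monitor, eyes, finish_job gives the robot as it stands. The module is installed in compiled form; this text tells all that it offers.
- The arm moves only by the tool step_arm, never from a script. Its argument "commands" is a list of rows, each a list of 3 entries, a list of its own where there are three numbers: the opening in per cent of the stroke, from 0 (shut) to 100 (fully open), then the shift along the tool's x, y, z in mm, then the turn about the tool's z in degrees. In form: [[hand, [x, y, z], yaw], ...]. A call has 1 to 12 rows; each row is the pose to reach, as a shift and turn from the pose commanded when the call began, along the tool's axes at that moment; what a row does not reach only later rows make up. A row lasts 1/8 s, in which the tool goes at most 62.5 mm and 10.7 degrees, less where a joint would pass 70% of its speed; a pose out of reach is approached as far as the arm can. A call with a gripper value outside its range is refused whole. The fingers move at their own pace and stop on an object; "squeeze" is the grip in N (left out, the last holds). Time passes only in rows, so rows that repeat a pose let the fingers close. It gives the time, the measured TCP pose, the force, the opening and the grip force at its end, in the units of the state.
- monitor.get_obs(): the state, without advancing time (a new reading comes with each control period).
- eyes.get_image(name): name is "scene" or "side" or "wrist"; returns the picture (480x640x3 uint8, red, green, blue); there is no depth.
- eyes.camera_info(name): a dict with "camera_matrix" (3x3 intrinsics, pixels), "extrinsics" (4x4, takes a point from camera to world coordinates). Camera axes: x right, y down, z forward; pixel columns grow to the right and rows downward; lengths in m; the calibration is good to about 2 mm. The wrist camera is an equidistant fisheye: a pixel r from the principal point sees the ray r / f radians off the axis. A picture is of the moment at which its call begins: read the wrist's pose just before it. camera_info takes no time and is no camera call; for the wrist camera it gives the pose at the moment of the call.
- finish_job(): hands the job in; it is judged then, once.
The state is a dict: "t": time; "q": joint angles; "dq": joint speeds; "effort": joint torques, N m; "tool_pos": TCP position; "tool_rot": TCP orientation; "contact_force": force on the tool from outside, world axes, zero at the start; "wrist_torque": the same for the moment, N m; "opening": finger opening in m; "grip_force": force on a finger pad.
Only numpy, scipy, OpenCV 4.12 (cv2) and the standard library are available. Lean on these libraries where they do the work, as an engineer would, in place of code of your own. Each camera call takes 0.05 s, during which the arm holds its last target. There are 200 camera calls.

## Working session

There is one attempt and no reset: what is moved stays moved. The work goes in short steps, Python scripts to look and compute and a tool call to move; the robot and the scene stay as the last step left them, time stands still between calls to the robot, and variables do not carry over. Pictures are saved under pics/ and viewed, at most 14 in all, crops included, and the job is handed in when it is done.

Besides the shell and the picture viewer there is one more tool, called after "Request:" as name(argument=value, ...), one argument or row to a line, values as JSON. step_arm: Moves the arm, as the interface text tells. Its arguments: {"type":"object","properties":{"commands":{"type":"array"},"squeeze":{"type":"number"}},"required":["commands"]}

```bash
mkdir -p pics; python3 - <<'E'
from station import monitor, eyes
import cv2
for n in("scene","side"):
    cv2.imwrite(f"pics/{n}0.png",eyes.get_image(n)[:,:,::-1])
    i=eyes.camera_info(n);print(n,i["camera_matrix"],i["extrinsics"])
i=eyes.camera_info("wrist");print(i);o=monitor.get_obs();print(o)
E
```

```text
scene [[436.59995335   0.         320.38273302]
 [  0.         436.59995335 235.91789056]
 [  0.           0.           1.        ]] [[ 0.85747323 -0.34770986  0.37925916  0.1048904 ]
 [-0.51424866 -0.55484022  0.65398827 -0.54696897]
 [-0.01696994 -0.75581094 -0.65456996  0.70786745]
 [ 0.          0.          0.          1.        ]]
side [[618.30335271   0.         307.98213867]
 [  0.         618.30335271 245.9216593 ]
 [  0.           0.           1.        ]] [[ 0.9973855  -0.04991812  0.0522528   0.36222831]
 [-0.06974015 -0.47544512  0.87697677 -1.28622441]
 [-0.01893369 -0.87832802 -0.47768336  0.86543527]
 [ 0.          0.          0.          1.        ]]
{'camera_matrix': array([[371.64829954,   0.        , 321.91826167],
       [  0.        , 371.64829954, 243.00406486],
       [  0.        ,   0.        ,   1.        ]]), 'extrinsics': array([[ 9.99999095e-01,  9.78459029e-04, -9.23726876e-04,
         6.23685934e-01],
       [ 7.07641147e-04, -9.66286297e-01, -2.57469012e-01,
         6.45448051e-02],
       [-1.14450750e-03,  2.57468125e-01, -9.66286114e-01,
         3.73798638e-01],
       [ 0.00000000e+00,  0.00000000e+00,  0.00000000e+00,
         1.00000000e+00]])}
{'t': 0.1, 'q': array([-1.19000993e-01,  5.32528035e-02,  1.61419237e+00, -5.39241548e-06,
        1.47602417e+00, -1.18996344e-01]), 'dq': array([ 0.00060353, -0.00091321, -0.00256034, -0.00073208, -0.00031036,
       -0.00050641]), 'effort': array([ 6.14647306e-04, -3.94903493e+01, -3.71363103e+01, -4.52310599e-05,
        3.99340541e-03, -4.17574097e-05]), 'tool_pos': array([6.24737865e-01, 3.05639411e-05, 4.03587935e-01]), 'tool_rot': array([-2.22040492e+00, -2.22039574e+00,  1.82804388e-03]), 'contact_force': array([0.02782094, 0.42849245, 0.84225682]), 'wrist_torque': array([ 0.02309041,  0.07733294, -0.0015124 ]), 'grip_force': 0.0, 'opening': 0.08477988774544104}
```

View pics/scene0.png

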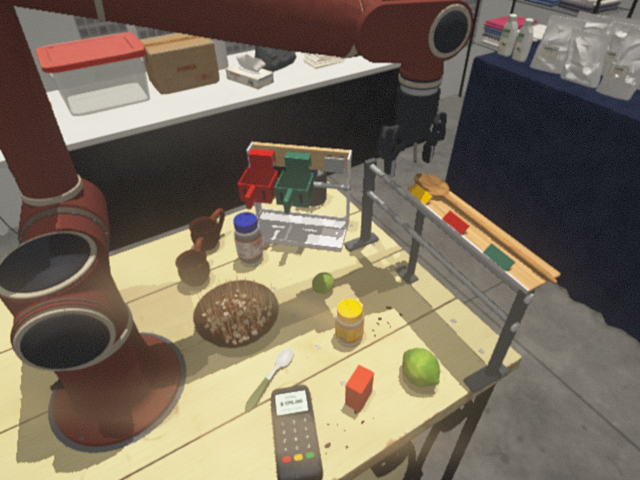

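View pics/side0.png

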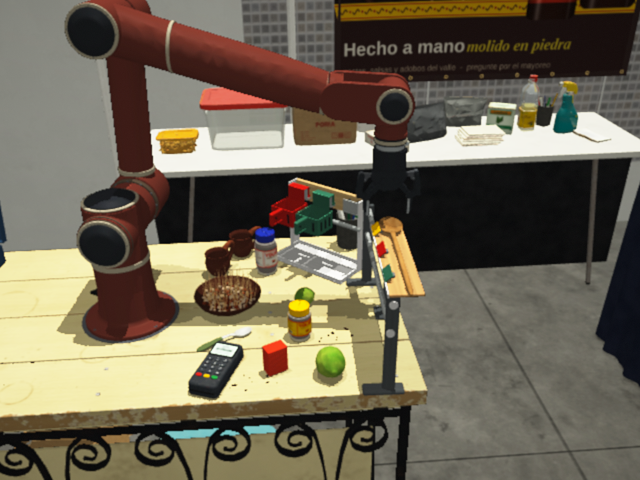

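The scene view shows the red caddy (258,180) and green caddy (293,185) on the stand, and no yellow caddy. The labels are yellow (421,195), red (456,223) and green (498,257). The carton is at (359,388), the small lime at (323,282). I'll enlarge the stand and gantry.

```bash
python3 - <<'E'
import cv2,numpy as np
s=cv2.imread("pics/scene0.png");d=cv2.imread("pics/side0.png")
def c(i,x,y,w,h): return cv2.resize(i[y:y+h,x:x+w],(400,300),interpolation=cv2.INTER_CUBIC)
cv2.imwrite("pics/crops.png",np.vstack([np.hstack([c(s,230,140,133,100),c(s,360,150,200,150)]),np.hstack([c(d,260,170,133,100),c(d,340,205,100,75)])]))
E
```

```text
(no output)
```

View pics/crops.png

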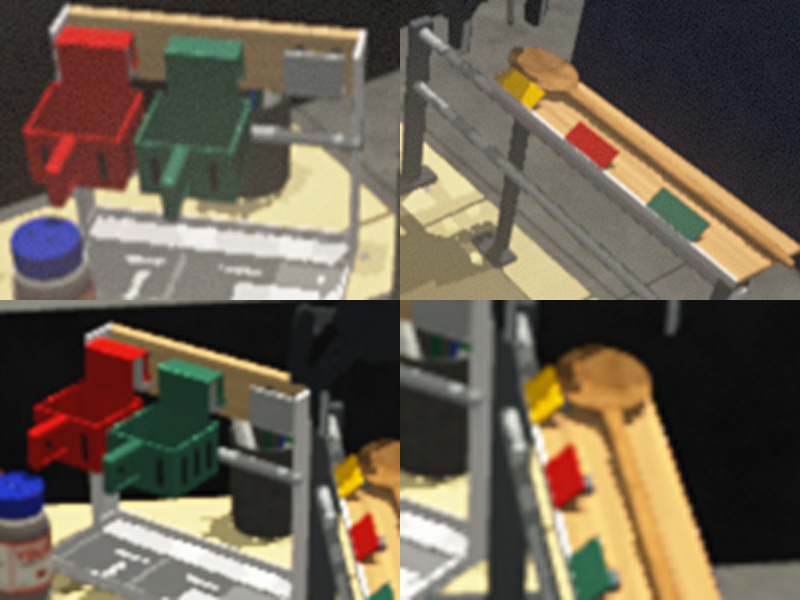

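```bash
cat > h.py <<'E'
import numpy as np, cv2
from station import monitor, eyes
CI={n:eyes.camera_info(n) for n in("scene","side")}
def ray(n,px,ci=None):
    i=ci or CI[n];K=i["camera_matrix"];E=i["extrinsics"]
    v=np.array([(px[0]-K[0,2])/K[0,0],(px[1]-K[1,2])/K[1,1],1.])
    if n=="wrist":
        r=np.hypot(v[0],v[1]);v=np.array([v[0]/r*np.sin(r),v[1]/r*np.sin(r),np.cos(r)]) if r>1e-9 else np.array([0,0,1.])
    d=E[:3,:3]@v;return E[:3,3],d/np.linalg.norm(d)
def onz(n,px,z,ci=None):
    o,d=ray(n,px,ci);return o+d*(z-o[2])/d[2]
def tri(a,b):
    (o1,d1),(o2,d2)=ray("scene",a),ray("side",b)
    t=np.linalg.lstsq(np.c_[d1,-d2],o2-o1,rcond=None)[0]
    p,q=o1+d1*t[0],o2+d2*t[1];return (p+q)/2,np.linalg.norm(p-q)
def proj(n,P,ci=None):
    i=ci or CI[n];K=i["camera_matrix"];E=i["extrinsics"]
    c=E[:3,:3].T@(np.asarray(P)-E[:3,3])
    if n=="wrist":
        r=np.hypot(c[0],c[1]);th=np.arctan2(r,c[2]);u=c[:2]/max(r,1e-9)*th
    else: u=c[:2]/c[2]
    return u*K[0,0]+K[:2,2]
E
python3 - <<'E'
from h import *
np.set_printoptions(precision=4,suppress=True)
a=lambda x,y:(230+x/3,140+y/3)
b=lambda x,y:(260+x/3,170+(y-300)/3)
g=lambda x,y:((x-400)/2+360,y/2+150)
k=lambda x,y:(340+(x-400)/4,205+(y-300)/4)
for nm,p,q,z in [("Ly",g(521,88),k(545,394),.246),("Lr",g(591,145),k(565,476),.246),("Lg",g(678,215),k(591,568),.246),
 ("rtip",a(60,164),b(33,440),.165),("gtip",a(172,185),b(108,455),.165),
 ("redflangeL",a(57,32),b(90,345),.203),("grnflR",a(243,41),b(220,373),.203),
 ("carton",(361,385),(275,357),.032),("lime",(323,282),(305,297),.022),("jarcap",(350,305),(299,306),.084),("bluecap",(246,218),(265,233),.12)]:
    print(nm,tri(p,q),onz("scene",p,z),onz("side",q,z))
E
```

```text
Ly (array([ 0.5859, -0.0817,  0.2448]), np.float64(0.000750818737755053)) [ 0.5852 -0.0824  0.246 ] [ 0.5852 -0.0846  0.246 ]
Lr (array([ 0.5807, -0.1753,  0.2449]), np.float64(0.0010998993100752434)) [ 0.5803 -0.1756  0.246 ] [ 0.5799 -0.1781  0.246 ]
Lg (array([ 0.576 , -0.2719,  0.2465]), np.float64(0.0006721786788982379)) [ 0.576  -0.2719  0.246 ] [ 0.5764 -0.2706  0.246 ]
rtip (array([0.3573, 0.1876, 0.1616]), np.float64(0.011992901517629148)) [0.3611 0.1913 0.165 ] [0.3541 0.1688 0.165 ]
gtip (array([0.4164, 0.1235, 0.1683]), np.float64(0.0023891302387582607)) [0.4171 0.1261 0.165 ] [0.4174 0.1325 0.165 ]
redflangeL (array([0.412 , 0.3026, 0.1984]), np.float64(0.006577419570050279)) [0.4122 0.3005 0.203 ] [0.41  0.284 0.203]
grnflR (array([0.5218, 0.2062, 0.2053]), np.float64(0.003173929186683499)) [0.5254 0.2121 0.203 ] [0.5213 0.2078 0.203 ]
carton (array([ 0.3519, -0.2425,  0.0354]), np.float64(0.006775210506093067)) [ 0.3565 -0.2389  0.032 ] [ 0.3492 -0.2415  0.032 ]
lime (array([0.4303, 0.0089, 0.0168]), np.float64(0.0035180817388003557)) [0.4296 0.0062 0.022 ] [ 0.4286 -0.0014  0.022 ]
jarcap (array([ 0.411 , -0.1193,  0.0793]), np.float64(0.007756183285426427)) [ 0.4126 -0.1194  0.084 ] [ 0.4079 -0.1312  0.084 ]
bluecap (array([0.3379, 0.1774, 0.1165]), np.float64(0.006305995657508605)) [0.3393 0.177  0.12  ] [0.3361 0.1652 0.12  ]
```

Request:
step_arm(
  commands=[
    [50,[0,0,-45],0],
    [50,[40,-60,-45],10],
    [50,[80,-110,-45],20],
    [50,[120,-160,-45],30],
    [50,[143,-194,-45],41],
    [50,[143,-194,-45],41],
    [50,[143,-194,-45],41],
    [50,[143,-194,-45],41],
  ],
)

```text
t: 1.1
tool_pos: [0.4317, 0.1424, 0.4495]
tool_rot: [-2.859, -1.302, 0.001]
contact_force: [0.0, 0.5, -0.6]
opening: 0.0426
grip_force: 0.0
```

```bash
cat > look.py <<'E'
import sys
from h import *
import pickle
o=monitor.get_obs();ci=eyes.camera_info("wrist");im=eyes.get_image("wrist")
cv2.imwrite(f"pics/{sys.argv[1]}.png",im[:,:,::-1]);pickle.dump(ci,open(f"pics/{sys.argv[1]}.pkl","wb"))
from scipy.spatial.transform import Rotation as R
M=R.from_rotvec(o["tool_rot"]).as_matrix();print(o["t"],o["tool_pos"],"phi",np.degrees(np.arctan2(M[1,0],M[0,0])),o["q"][5],"F",o["contact_force"],o["opening"],o["grip_force"])
E
python3 look.py w1
```

```text
1.1 [0.43174552 0.14243598 0.44947669] phi 48.957843735392686 0.871077312231856 F [ 0.03246919  0.45337174 -0.59602089] 0.04259984557350709 0.0
```

View pics/w1.png

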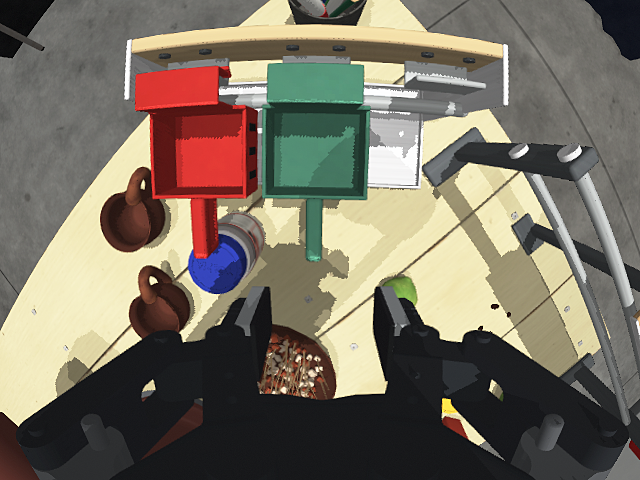

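The wrist view shows the green handle from root (314,200) to tip (314,260) and the red one from (203,199) to (204,258). The caddies line up with the tool.

```bash
python3 - <<'E'
from h import *
import pickle
ci=pickle.load(open("pics/w1.pkl","rb"))
np.set_printoptions(precision=4,suppress=True)
for n,a,b in (("g",(314,200),(314,260)),("r",(203,199),(204,258))):
    A=onz("wrist",a,.165,ci);B=onz("wrist",b,.165,ci);d=A-B;print(n,A,B,np.linalg.norm(d),np.degrees(np.arctan2(d[1],d[0])),"handle",B+d/np.linalg.norm(d)*.022)
for n,p in (("hookGl",(268,103)),("hookGr",(365,103)),("Gbl",(269,64)),("Gbr",(363,66)),("Rl",(137,110))): print(n,onz("wrist",p,.203,ci))
E
```

```text
g [0.445  0.1664 0.165 ] [0.4163 0.1338 0.165 ] 0.04340203809405694 48.710944482561125 handle [0.4309 0.1503 0.165 ]
r [0.3861 0.2199 0.165 ] [0.3553 0.1884 0.165 ] 0.04415348012993628 45.61716523198325 handle [0.3706 0.2041 0.165 ]
hookGl [0.467  0.2308 0.203 ]
hookGr [0.509 0.194 0.203]
Gbl [0.4828 0.2482 0.203 ]
Gbr [0.5228 0.2115 0.203 ]
Rl [0.4049 0.2878 0.203 ]
```

Request:
step_arm(
  commands=[
    [50,[4,-5,0],0],
    [50,[4,-5,50],0],
    [50,[4,-5,100],0],
    [50,[4,-5,136],0],
    [50,[4,-5,136],0],
    [0,[4,-5,136],0],
    [0,[4,-5,136],0],
    [0,[4,-5,136],0],
    [0,[4,-5,136],0],
  ],
  squeeze=80,
)

```text
t: 2.28
tool_pos: [0.4306, 0.1496, 0.3164]
tool_rot: [2.859, 1.302, 0.007]
contact_force: [-2.3, 1.0, 7.6]
opening: 0.0101
grip_force: 78.7
```

```bash
python3 look.py w2
```

```text
2.275 [0.43060113 0.14956599 0.31642199] phi 48.95811423573116 0.8867572912678446 F [-2.25659875  0.95713312  7.62570183] 0.01008693774215224 78.71086120605469
```

View pics/w2.png

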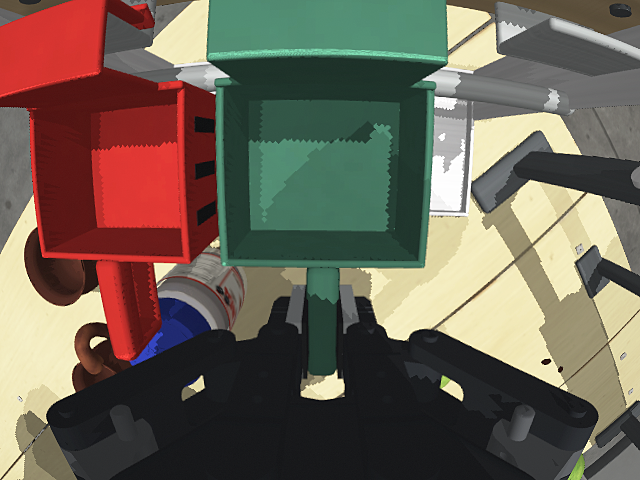

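The handle is centred between the fingers. Lifting now.

Request:
step_arm(
  commands=[
    [0,[0,0,-15],0],
    [0,[0,0,-30],0],
    [0,[0,0,-45],0],
    [0,[0,0,-60],0],
    [0,[0,0,-75],0],
    [0,[0,0,-75],0],
  ],
)

```text
t: 3.08
tool_pos: [0.4302, 0.1493, 0.3907]
tool_rot: [2.858, 1.302, 0.005]
contact_force: [0.3, -0.2, -1.6]
opening: 0.0103
grip_force: 78.7
```

```bash
python3 look.py w3
```

```text
3.075 [0.43019721 0.14931848 0.39072188] phi 48.99967909219007 0.8860396929458937 F [ 0.26313577 -0.19097265 -1.57403397] 0.010252611089134639 78.65636229515076
```

View pics/w3.png

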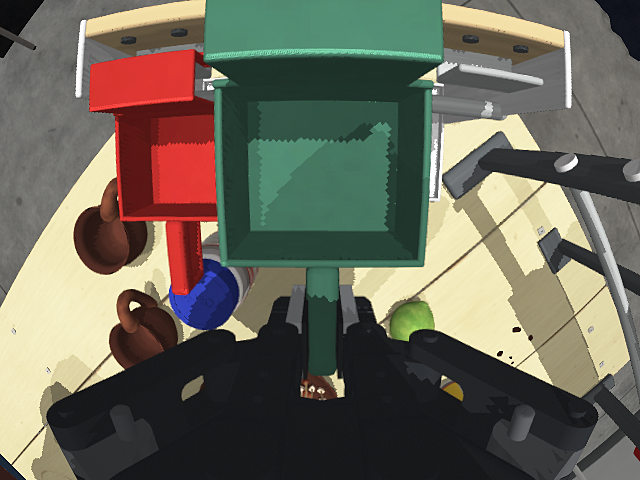

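The green caddy is clear of the stand, red is unmoved, and the grip is firm. In w1 the gantry's left post shows its rail end near (570,153) and its bar end near (518,150).

```bash
python3 - <<'E'
from h import *
import pickle
np.set_printoptions(precision=4,suppress=True)
ci=pickle.load(open("pics/w1.pkl","rb"))
print("rail end",onz("wrist",(570,153),.215,ci),onz("wrist",(518,150),.15,ci),onz("scene",(373,167),.215), "w1 foot",onz("wrist",(455,168),0,ci))
# rail line prediction vs label
ci=pickle.load(open("pics/w3.pkl","rb"))
T=np.array([.4302,.1493,.3907]);x=np.array([.656,.755,0]);y=np.array([.755,-.656,0])
for p in((207,57),(325,62),(442,57)):
    P=onz("wrist",p,T[2]-.113,ci)-T;print("flange front in tool",P@x,P@y)
for p,zz in(((322,375),-.151),((322,268),-.151)):
    P=onz("wrist",p,T[2]+zz,ci)-T;print("handle",P@x,P@y)
# scene prediction of rail and shelf left edge candidates
for p in((413,184),(408,179)): print(onz("scene",p,.231))
E
```

```text
rail end [0.5966 0.0905 0.215 ] [0.5931 0.0924 0.15  ] [0.5979 0.0764 0.215 ] w1 foot [0.5775 0.0727 0.    ]
flange front in tool 0.08610749710110656 -0.026320803836139106
flange front in tool 0.08355428115814593 0.000641025788494941
flange front in tool 0.08629720041120321 0.027540424233106327
handle -0.021282338082894408 0.00012262189722439342
handle 0.023187386132453906 9.921063027931963e-05
[ 0.6105 -0.0344  0.231 ]
[ 0.6135 -0.0158  0.231 ]
```

Request:
step_arm(
  commands=[
    [0,[-30,0,-10],0],
    [0,[-60,0,-10],0],
    [0,[-75,10,-10],9],
    [0,[-80,25,-10],18],
    [0,[-84,40,-10],27],
    [0,[-86,55,-10],36],
    [0,[-89,65,-10],45],
    [0,[-89,73,-10],52],
    [0,[-89,73,-10],52],
    [0,[-89,73,-10],52],
  ],
)

```text
t: 4.38
tool_pos: [0.4263, 0.0344, 0.3981]
tool_rot: [-3.14, 0.079, 0.002]
contact_force: [-0.4, -0.3, -2.6]
opening: 0.0103
grip_force: 78.6
```

```bash
python3 look.py w4
```

```text
4.375 [0.42630541 0.03439234 0.39813175] phi -2.8940402140684958 1.5273905556346175 F [-0.4163212  -0.27131077 -2.63464115] 0.010252183414414485 78.60381603240967
```

View pics/w4.png

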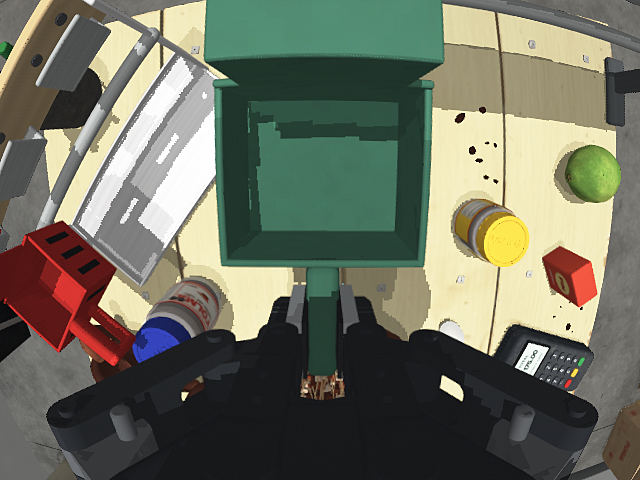

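Request:
step_arm(
  commands=[
    [0,[35,0,0],0],
    [0,[69,0,0],0],
    [0,[69,0,15],0],
    [0,[69,0,15],0],
    [0,[69,0,15],0],
  ],
)

```text
t: 5.05
tool_pos: [0.4949, 0.0308, 0.3835]
tool_rot: [-3.14, 0.081, -0.0]
contact_force: [-0.5, 0.8, -0.7]
opening: 0.0101
grip_force: 78.7
```

```bash
python3 look.py w5; python3 - <<'E'
from h import *
a=eyes.get_image("scene")[:,:,::-1];b=eyes.get_image("side")[:,:,::-1];w=cv2.imread("pics/w5.png")
cv2.imwrite("pics/s5.png",a);cv2.imwrite("pics/d5.png",b)
c=lambda i,x,y,w,h:cv2.resize(i[y:y+h,x:x+w],(400,300),interpolation=cv2.INTER_CUBIC)
cv2.imwrite("pics/c5.png",np.vstack([np.hstack([c(a,320,120,160,120),c(b,310,170,100,75)]),np.hstack([c(w,0,0,640,480),c(w,400,0,240,180)])]))
E
```

```text
5.05 [0.49485384 0.03082039 0.38353758] phi -2.9705802343547156 1.534603230277347 F [-0.46830539  0.81912134 -0.72079652] 0.010052915263916213 78.6531150341034
```

View pics/c5.png

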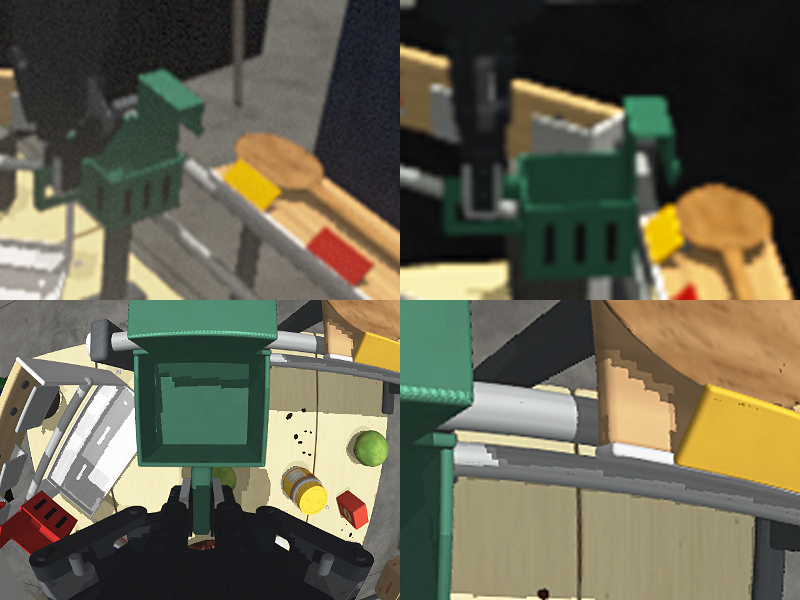

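w5 shows the rail right of the hook at about (460,65) and left at about (198,68). The shelf's front-left corner is near (521,90) and the post's inner edge near (188,68).

```bash
python3 - <<'E'
from h import *
import pickle
np.set_printoptions(precision=4,suppress=True)
ci=pickle.load(open("pics/w5.pkl","rb"))
A=onz("wrist",(460,65.4),.215,ci);B=onz("wrist",(198,68),.215,ci)
print("rail",A,B,np.degrees(np.arctan2(-(B-A)[0],(B-A)[1])))
print("shelf corner",onz("wrist",(521,90),.231,ci),"post",onz("wrist",(188,68),.215,ci))
T=np.array([.4949,.0308,.3835]);th=np.radians(-2.97);x=np.array([np.cos(th),np.sin(th),0])
for p in((210,55),(325,61),(442,55)):
  print("flange front",onz("wrist",p,T[2]-.113,ci)+.012*x)
E
```

```text
rail [ 0.5901 -0.0281  0.215 ] [0.5935 0.0724 0.215 ] -1.9646730341352043
shelf corner [ 0.5794 -0.0457  0.231 ] post [0.5942 0.0766 0.215 ]
flange front [0.5944 0.0505 0.2705]
flange front [0.5903 0.0245 0.2705]
flange front [ 0.5919 -0.0025  0.2705]
```

Request:
step_arm(
  commands=[
    [0,[0,0,10],0],
    [0,[0,0,20],0],
    [0,[0,0,30],0],
    [0,[0,0,38],0],
    [0,[0,0,44],0],
    [0,[0,0,44],0],
  ],
)

```text
t: 5.95
tool_pos: [0.4953, 0.0306, 0.3391]
tool_rot: [-3.14, 0.082, 0.002]
contact_force: [-0.7, -0.1, -2.0]
opening: 0.0101
grip_force: 78.7
```

```bash
python3 look.py w6; python3 - <<'E'
from h import *
a=eyes.get_image("scene")[:,:,::-1];b=eyes.get_image("side")[:,:,::-1];w=cv2.imread("pics/w6.png")
c=lambda i,x,y,w,h:cv2.resize(i[y:y+h,x:x+w],(400,300),interpolation=cv2.INTER_CUBIC)
cv2.imwrite("pics/c6.png",np.vstack([np.hstack([c(a,320,120,160,120),c(b,310,170,100,75)]),np.hstack([c(w,0,0,640,480),c(w,400,0,240,180)])]))
E
```

```text
5.95 [0.49532548 0.03063782 0.33906806] phi -2.9989815120542382 1.5348481605630764 F [-0.67214134 -0.09917997 -2.01372576] 0.010114753329412586 78.66481304168701
```

View pics/c6.png

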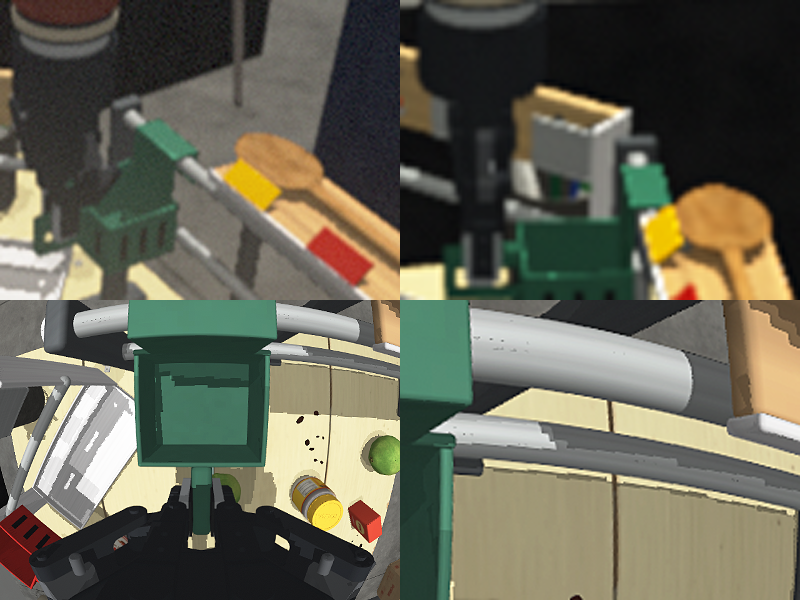

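Request:
step_arm(
  commands=[
    [0,[0,0,1],0],
    [0,[0,15,1],0],
    [0,[0,30,1],0],
    [0,[0,45,1],0],
    [0,[0,60,1],0],
    [0,[0,75,1],0],
    [0,[0,90,1],0],
    [0,[0,105,1],0],
    [0,[0,105,1],0],
  ],
)

```text
t: 7.22
tool_pos: [0.49, -0.0754, 0.3388]
tool_rot: [3.14, -0.085, 0.0]
contact_force: [-0.0, 0.5, -2.3]
opening: 0.0101
grip_force: 78.7
```

```bash
python3 look.py w7; python3 - <<'E'
from h import *
w=cv2.imread("pics/w7.png")
cv2.imwrite("pics/c7.png",cv2.resize(w[0:200],None,fx=1.25,fy=1.25,interpolation=cv2.INTER_CUBIC))
E
```

```text
7.225 [ 0.48997599 -0.07543323  0.33884756] phi -3.113353218045545 1.322381146051084 F [-0.01421312  0.53579144 -2.30992403] 0.010061318457841847 78.74753594398499
```

View pics/c7.png

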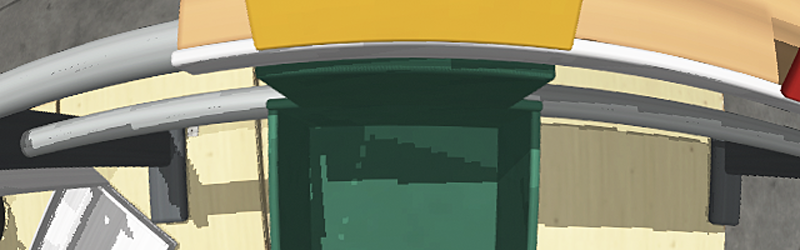

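```bash
python3 - <<'E'
from h import *
import pickle
np.set_printoptions(precision=4,suppress=True)
ci=pickle.load(open("pics/w7.pkl","rb"))
for z in(.236,.240): print("label L/R",onz("wrist",(247/1.25,48/1.25),z,ci),onz("wrist",(577/1.25,48/1.25),z,ci))
E
```

```text
label L/R [ 0.5788 -0.0558  0.236 ] [ 0.5764 -0.1096  0.236 ]
label L/R [ 0.5775 -0.0571  0.24  ] [ 0.5752 -0.1079  0.24  ]
```

Request:
step_arm(
  commands=[
    [0,[0,18,0],0],
    [0,[0,36,0],0],
    [0,[0,54,0],0],
    [0,[0,72,0],0],
    [0,[0,90,0],0],
    [0,[0,108,0],0],
    [0,[0,126,0],0],
    [0,[0,144,0],0],
    [0,[0,162,0],0],
    [0,[0,180,0],0],
    [0,[0,192,0],0],
    [0,[0,192,0],0],
  ],
)

```text
t: 8.78
tool_pos: [0.4799, -0.2667, 0.3387]
tool_rot: [-3.14, 0.084, 0.0]
contact_force: [0.1, -0.8, -1.7]
opening: 0.0103
grip_force: 78.7
```

```bash
python3 look.py w8; python3 - <<'E'
from h import *
w=cv2.imread("pics/w8.png")
cv2.imwrite("pics/c8.png",cv2.resize(w[0:200],None,fx=1.25,fy=1.25,interpolation=cv2.INTER_CUBIC))
E
```

```text
8.775 [ 0.47985399 -0.26674446  0.33867392] phi -3.058996547213778 0.9812002413667555 F [ 0.14309488 -0.80883002 -1.71574954] 0.010348486571790692 78.74946713447571
```

View pics/c8.png

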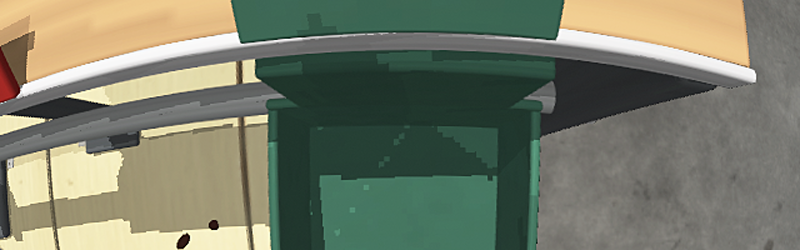

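```bash
python3 - <<'E'
from h import *
import pickle
np.set_printoptions(precision=4,suppress=True)
ci=pickle.load(open("pics/w8.pkl","rb"))
x=np.array([np.cos(-.0535),np.sin(-.0535),0]);y=np.array([x[1],-x[0],0]);T=np.array([.4799,-.2667,.3387])
for a in((233,40),(563,40)): P=onz("wrist",np.array(a)/1.25,.242,ci)-T;print("label in tool",P@x,P@y)
for a in((255,75),(554,75)): P=onz("wrist",np.array(a)/1.25,.222,ci)-T;print("flange",P@x,P@y)
E
```

```text
label in tool 0.08722765550158285 -0.024624790916807762
label in tool 0.08705218385718919 0.024685377865779505
flange 0.08618506058933142 -0.027401300819782377
flange 0.08630366660328151 0.029715653678606884
```

Request:
step_arm(
  commands=[
    [0,[0,0,2],0],
    [0,[0,0,2],0],
    [30,[0,0,2],0],
    [45,[0,0,2],0],
    [45,[0,0,2],0],
    [45,[0,0,2],0],
    [45,[0,0,-40],0],
    [45,[0,0,-80],0],
    [45,[0,0,-120],0],
    [45,[0,0,-120],0],
  ],
)

```text
t: 10.07
tool_pos: [0.4803, -0.2662, 0.4636]
tool_rot: [3.136, -0.082, 0.011]
contact_force: [0.6, -0.0, -0.1]
opening: 0.0386
grip_force: 0.0
```

Request:
step_arm(
  commands=[
    [45,[-20,-40,0],0],
    [45,[-40,-85,0],-5],
    [45,[-60,-130,0],-10],
    [45,[-75,-175,0],-15],
    [45,[-85,-220,0],-20],
    [45,[-95,-265,0],-25],
    [45,[-105,-310,0],-30],
    [45,[-115,-350,0],-36],
    [45,[-122,-390,0],-42],
    [45,[-130,-430,0],-47],
    [45,[-136,-463,0],-52],
    [45,[-136,-463,0],-52],
  ],
)

```text
t: 11.58
tool_pos: [0.3678, 0.2049, 0.4574]
tool_rot: [-2.856, -1.308, 0.004]
contact_force: [-0.0, 0.2, -0.5]
opening: 0.0385
grip_force: 0.0
```

```bash
python3 look.py w9; python3 - <<'E'
from h import *
a=eyes.get_image("scene")[:,:,::-1]; w=cv2.imread("pics/w9.png")
cv2.imwrite("pics/s9.png",a)
cv2.imwrite("pics/c9.png",np.hstack([cv2.resize(a[120:420,240:560],(400,375)),cv2.resize(w[0:350,120:493],(400,375))]))
E
```

```text
11.575 [0.36776943 0.20493711 0.45739947] phi 49.20916444131191 1.0431339907545474 F [-0.00175269  0.23733581 -0.46446111] 0.03853632718812071 0.0
```

View pics/c9.png

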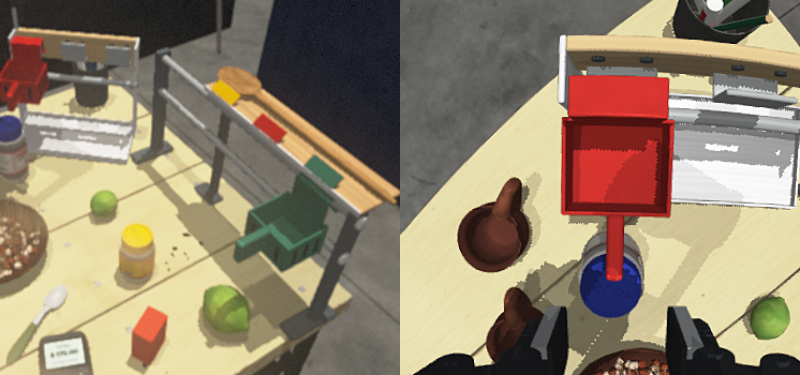

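Green hangs at its label. The red handle runs from root (616,215) to tip (616,280) in the crop, with the blue jar below it but clear.

```bash
python3 - <<'E'
from h import *
import pickle
np.set_printoptions(precision=4,suppress=True)
ci=pickle.load(open("pics/w9.pkl","rb"));T=np.array([.3678,.2049,.4574]);th=np.radians(49.2)
x=np.array([np.cos(th),np.sin(th),0]);y=np.array([x[1],-x[0],0])
f=lambda X,Y:(120+(X-400)*373/400,Y*350/375)
for n,p,z in(("root",f(615,215),.165),("tip",f(616,280),.165),("fl",f(571,116),.203),("fr",f(669,118),.203),("bl",f(572,76),.203),("br",f(665,80),.203)):
    P=onz("wrist",p,z,ci)-T;print(n,P@x,P@y)
# bluejar cap
print(onz("wrist",f(612,286),.12,ci))
E
```

```text
root 0.024717703271716858 -0.001678882251856162
tip -0.020589530723290284 -0.0009919869575235013
fl 0.08685754790856558 -0.025985838386258352
fr 0.08586627792775678 0.028547914279810276
bl 0.11002985591150011 -0.025476463885988777
br 0.10778456367094674 0.026301510539225244
[0.3382 0.1773 0.12  ]
```

Request:
step_arm(
  commands=[
    [45,[1,0,45],0],
    [45,[1,0,90],0],
    [45,[1,0,125],0],
    [45,[1,0,141],0],
    [45,[1,0,141],0],
    [0,[1,0,141],0],
    [0,[1,0,141],0],
    [0,[1,0,141],0],
    [0,[1,0,141],0],
  ],
  squeeze=80,
)

```text
t: 12.8
tool_pos: [0.3688, 0.2051, 0.3202]
tool_rot: [-2.855, -1.302, -0.001]
contact_force: [-6.5, 3.2, 6.8]
opening: 0.0102
grip_force: 79.9
```

Request:
step_arm(
  commands=[
    [0,[0,0,-15],0],
    [0,[0,0,-30],0],
    [0,[0,0,-45],0],
    [0,[0,0,-60],0],
    [0,[0,0,-75],0],
    [0,[0,0,-85],0],
    [0,[0,0,-85],0],
  ],
)

```text
t: 13.68
tool_pos: [0.3691, 0.2043, 0.4038]
tool_rot: [2.859, 1.303, 0.003]
contact_force: [-0.6, -0.3, -1.9]
opening: 0.0096
grip_force: 78.9
```

```bash
python3 look.py w10; python3 - <<'E'
from h import *
a=cv2.imread("pics/w3.png");b=cv2.imread("pics/w10.png")
cv2.imwrite("pics/c10.png",np.hstack([cv2.resize(a,(400,300)),cv2.resize(b,(400,300))]))
E
```

```text
13.675 [0.36914127 0.20431676 0.40379225] phi 48.99668138657045 1.0443896097755896 F [-0.55608044 -0.33327547 -1.88964274] 0.009603517231219768 78.89343023300171
```

View pics/c10.png

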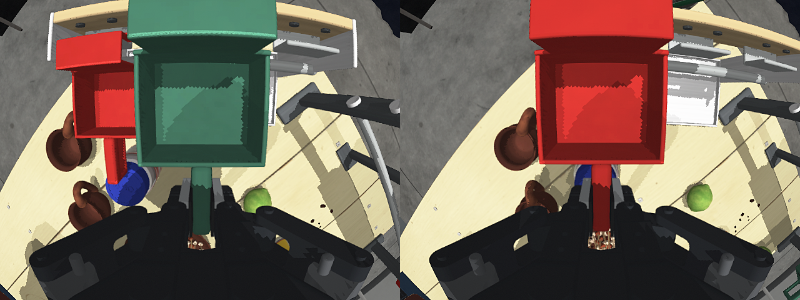

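Request:
step_arm(
  commands=[
    [0,[-20,0,-12],0],
    [0,[-40,5,-12],0],
    [0,[-55,30,-12],6],
    [0,[-70,60,-12],13],
    [0,[-80,85,-12],21],
    [0,[-86,110,-12],30],
    [0,[-90,130,-12],39],
    [0,[-90,145,-12],46],
    [0,[-90,155,-12],52],
    [0,[-90,155,-12],52],
    [0,[-90,155,-12],52],
  ],
)

```text
t: 15.1
tool_pos: [0.4267, 0.0349, 0.4141]
tool_rot: [-3.14, 0.08, 0.002]
contact_force: [-0.5, 1.0, -1.6]
opening: 0.0099
grip_force: 78.9
```

Request:
step_arm(
  commands=[
    [0,[35,0,0],0],
    [0,[69,0,0],0],
    [0,[69,0,15],0],
    [0,[69,0,30],0],
    [0,[69,0,40],0],
    [0,[69,0,50],0],
    [0,[69,0,60],0],
    [0,[69,0,70],0],
    [0,[69,0,70],0],
    [0,[69,0,70],0],
  ],
)

```text
t: 16.35
tool_pos: [0.4947, 0.0311, 0.3506]
tool_rot: [3.139, -0.081, -0.01]
contact_force: [-27.8, -0.2, 29.9]
opening: 0.0103
grip_force: 84.7
```

```bash
python3 look.py w11; python3 - <<'E'
from h import *
a=eyes.get_image("scene")[:,:,::-1];b=eyes.get_image("side")[:,:,::-1];w=cv2.imread("pics/w11.png")
c=lambda i,x,y,w,h:cv2.resize(i[y:y+h,x:x+w],(400,300),interpolation=cv2.INTER_CUBIC)
cv2.imwrite("pics/c11.png",np.vstack([np.hstack([c(a,320,120,160,120),c(b,310,170,100,75)]),np.hstack([c(w,0,0,640,480),c(w,400,0,240,180)])]))
E
```

```text
16.35 [0.49474878 0.03110362 0.35062635] phi -2.9495502614981697 1.5354574977405866 F [-27.81917209  -0.20561582  29.88445731] 0.010292532820441114 84.72914457321167
```

View pics/c11.png

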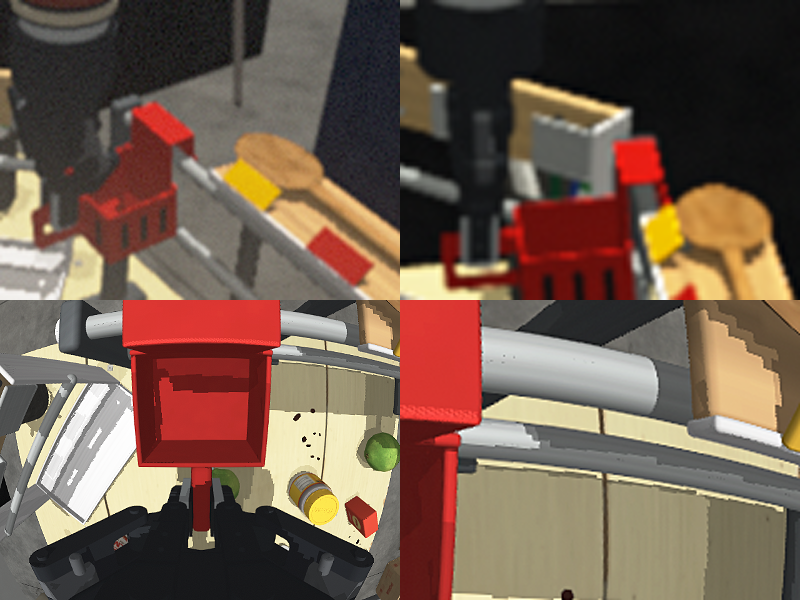

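Insertion is jammed at about 40 N, so I'm backing up.

Request:
step_arm(
  commands=[
    [0,[0,0,-12],0],
    [0,[0,0,-25],0],
    [0,[0,0,-40],0],
    [0,[0,0,-50],0],
    [0,[0,0,-50],0],
  ],
)

```text
t: 17.12
tool_pos: [0.4961, 0.031, 0.3958]
tool_rot: [3.14, -0.082, 0.003]
contact_force: [1.7, -0.1, -1.8]
opening: 0.0101
grip_force: 80.3
```

```bash
python3 look.py w12; python3 - <<'E'
from h import *
b=eyes.get_image("side")[:,:,::-1];a=cv2.imread("pics/w5.png");w=cv2.imread("pics/w12.png");d=cv2.imread("pics/d5.png");w10=cv2.imread("pics/w10.png")
c=lambda i,x,y,w,h:cv2.resize(i[y:y+h,x:x+w],(400,300),interpolation=cv2.INTER_CUBIC)
cv2.imwrite("pics/c12.png",np.vstack([np.hstack([c(a,160,0,320,240),c(w,160,0,320,240)]),np.hstack([c(w10,160,0,320,240),c(b,310,160,120,90)])]))
E
```

```text
17.125 [0.49606689 0.0310066  0.39580102] phi -3.002140237293861 1.5357711631946223 F [ 1.69688216 -0.12310532 -1.83782157] 0.010066511845690641 80.25300979614258
```

View pics/c12.png

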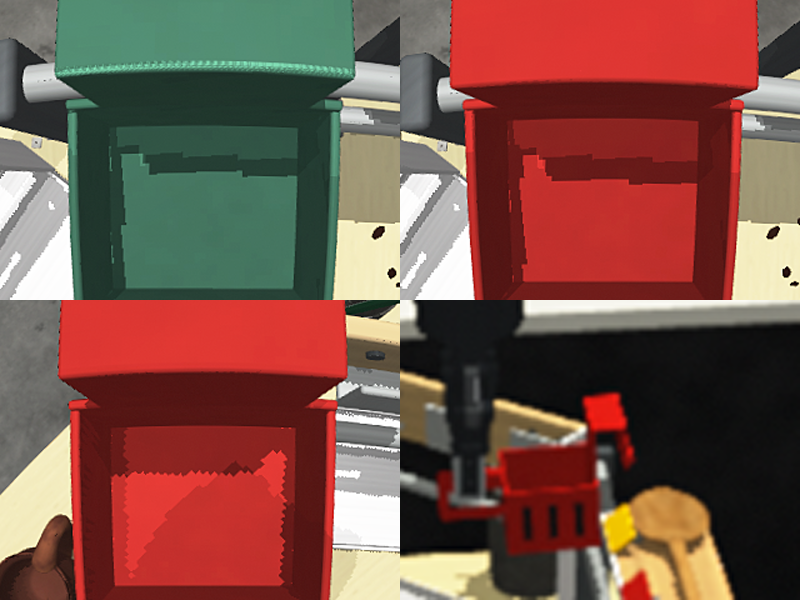

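```bash
python3 - <<'E'
from h import *
import pickle
np.set_printoptions(precision=4,suppress=True)
# image->tool using camera mount from each pickle
def run(n,T,phi,pts):
    ci=pickle.load(open(f"pics/{n}.pkl","rb"));T=np.array(T);t=np.radians(phi)
    x=np.array([np.cos(t),np.sin(t),0]);y=np.array([x[1],-x[0],0])
    def f(p,d):
        P=onz("wrist",(160+p[0]*.8,p[1]*.8),T[2]-d,ci)-T;return np.array([P@x,P@y])
    from scipy.optimize import brentq
    d=brentq(lambda d:(f(pts[1],d)-f(pts[0],d))[1]-.056,.06,.2)
    print(n,"flange depth",d,f(pts[0],d),f(pts[1],d),end=' ')
    d=brentq(lambda d:(f(pts[3],d)-f(pts[2],d))[1]-.074,.06,.25)
    print("rear rim depth",d,f(pts[2],d))
run("w5",[.49485,.03082,.38354],-2.97,[(58,68),(354,68),(67,103),(340,102)])
run("w12",[.49607,.031,.3958],-3.0,[(51,82),(358,85),(65,104),(342,104)])
run("w10",[.36914,.20432,.40379],49.0,[(60,75),(346,78),(70,104),(336,104)])
E
```

```text
w5 flange depth 0.11576926327151355 [ 0.0874 -0.0266] [0.0876 0.0294] rear rim depth 0.15418159262551084 [ 0.0874 -0.036 ]
w12 flange depth 0.11257159879720774 [ 0.0841 -0.0269] [0.0837 0.0291] rear rim depth 0.15217888810700128 [ 0.087 -0.036]
w10 flange depth 0.11901810798969141 [ 0.0867 -0.028 ] [0.0862 0.028 ] rear rim depth 0.1575547262540821 [ 0.0876 -0.037 ]
```

Request:
step_arm(
  commands=[
    [0,[-4,0,0],0],
    [0,[-4,0,15],0],
    [0,[-4,0,25],0],
    [0,[-4,0,32],0],
    [0,[-4,0,39],0],
    [0,[-4,0,44],0],
    [0,[-4,0,44],0],
  ],
  squeeze=50,
)

```text
t: 18.1
tool_pos: [0.4925, 0.0312, 0.352]
tool_rot: [3.14, -0.082, 0.006]
contact_force: [3.3, 0.1, 3.4]
opening: 0.0098
grip_force: 80.9
```

Request:
step_arm(
  commands=[
    [0,[0,0,4],0],
    [0,[0,0,8],0],
    [0,[0,0,11],0],
    [0,[0,0,11],0],
  ],
  squeeze=40,
)

```text
t: 18.6
tool_pos: [0.4928, 0.0311, 0.3491]
tool_rot: [3.139, -0.081, 0.006]
contact_force: [-19.8, -0.1, 37.9]
opening: 0.01
grip_force: 86.0
```

```bash
python3 look.py w13; python3 - <<'E'
from h import *
a=eyes.get_image("scene")[:,:,::-1];b=eyes.get_image("side")[:,:,::-1];w=cv2.imread("pics/w13.png")
c=lambda i,x,y,w,h:cv2.resize(i[y:y+h,x:x+w],(400,300),interpolation=cv2.INTER_CUBIC)
cv2.imwrite("pics/c13.png",np.vstack([np.hstack([c(a,320,120,160,120),c(b,310,170,100,75)]),np.hstack([c(w,0,0,640,480),c(w,400,0,240,180)])]))
E
```

```text
18.6 [0.49279407 0.03114151 0.34909063] phi -2.9658869310182365 1.5353519036068395 F [-19.79814367  -0.05245129  37.91339776] 0.010049592831863938 85.95116972923279
```

View pics/c13.png

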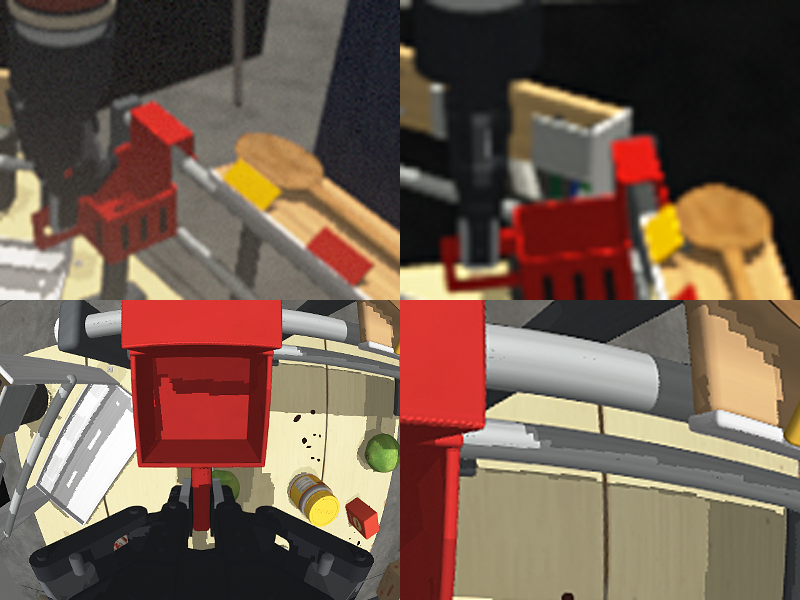

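Still catching on the lower bar: the jam pitched the caddy a few degrees in the grip. I have already viewed more pictures than the 14 allowed, so I won't view any more. From here I'll measure the images numerically.

Request:
step_arm(
  commands=[
    [0,[0,0,-15],0],
    [0,[0,0,-30],0],
    [0,[0,0,-45],0],
    [0,[0,0,-51],0],
    [0,[0,0,-51],0],
  ],
  squeeze=40,
)

```text
t: 19.38
tool_pos: [0.4924, 0.031, 0.3888]
tool_rot: [3.14, -0.083, 0.004]
contact_force: [14.2, -0.9, -8.5]
opening: 0.0101
grip_force: 77.3
```

```bash
cat > pitch.py <<'E'
import sys,pickle
from h import *
from scipy.optimize import brentq
from scipy.spatial.transform import Rotation as R
def prof(im,col):
    hsv=cv2.cvtColor(im,cv2.COLOR_BGR2HSV);H,S,V=[hsv[...,i].astype(int) for i in range(3)]
    m=((H<8)|(H>172))&(S>150)&(V>40) if col=="r" else (H>65)&(H<95)&(S>90)&(V>25)
    out={}
    for y in range(30,130):
        xs=np.where(m[y])[0];xs=xs[(xs>150)&(xs<500)]
        if len(xs): out[y]=(xs.min(),xs.max()+1)
    return out
def measure(n,T,rot,col):
    p=prof(cv2.imread(f"pics/{n}.png"),col);ci=pickle.load(open(f"pics/{n}.pkl","rb"))
    w={y:b-a for y,(a,b) in p.items()}
    fy=max((y for y in w if y<78),key=lambda y:(w[y],y))
    # neck end: row of strongest widening after flange
    ny=max((y for y in range(fy+4,110) if y in w and y-2 in w),key=lambda y:w[y]-w[y-2])
    x=R.from_rotvec(rot).as_matrix()[:,0];x[2]=0;x/=np.linalg.norm(x);yv=np.array([x[1],-x[0],0])
    T=np.array(T)
    def f(u,v,d): P=onz("wrist",(u,v),T[2]-d,ci)-T;return P@x,P@yv
    r=[]
    for y,W in((fy,.056),(ny+1,.074)):
        a,b=p[y];d=brentq(lambda d:f(b,y,d)[1]-f(a,y,d)[1]-W,.06,.25);r.append((y,a,b,round(d*1e3,1),round(f(a,y,d)[0]*1e3,1)))
    print(n,"flange",r[0],"rim",r[1])
if __name__=="__main__":
    o=monitor.get_obs();ci=eyes.camera_info("wrist");im=eyes.get_image("wrist");n=sys.argv[1]
    cv2.imwrite(f"pics/{n}.png",im[:,:,::-1]);pickle.dump(ci,open(f"pics/{n}.pkl","wb"))
    print(o["t"],o["tool_pos"],o["contact_force"],o["opening"],o["grip_force"])
    measure(n,o["tool_pos"],o["tool_rot"],sys.argv[2])
E
python3 - <<'E'
from pitch import *
measure("w5",[.49485,.03082,.38354],[-3.14,.081,0],"g")
measure("w12",[.49607,.031,.3958],[3.14,-.082,0],"r")
measure("w10",[.36914,.20432,.40379],[2.859,1.303,0],"r")
E
python3 pitch.py w14 r
```

```text
w5 flange (59, np.int64(204), np.int64(444), 114.6, np.float64(86.0)) rim (81, np.int64(213), np.int64(433), 153.2, np.float64(87.7))
w12 flange (54, np.int64(199), np.int64(447), 111.5, np.float64(86.7)) rim (81, np.int64(211), np.int64(435), 150.8, np.float64(87.5))
w10 flange (60, np.int64(206), np.int64(438), 117.7, np.float64(86.4)) rim (81, np.int64(215), np.int64(430), 156.1, np.float64(88.2))
19.375 [0.49244841 0.03101206 0.38882808] [14.19073367 -0.93931171 -8.50167864] 0.010123878392015815 77.3165237903595
w14 flange (57, np.int64(230), np.int64(416), 140.6, np.float64(92.9)) rim (98, np.int64(230), np.int64(414), 178.6, np.float64(85.3))
```

Request:
step_arm(
  commands=[
    [0,[0,0,6],0],
    [0,[0,0,12],0],
    [0,[0,0,18],0],
    [0,[0,0,24],0],
    [0,[0,0,24],0],
  ],
  squeeze=40,
)

```text
t: 20.05
tool_pos: [0.4914, 0.0313, 0.3657]
tool_rot: [-3.14, 0.082, 0.004]
contact_force: [-0.1, -0.4, -1.4]
opening: 0.0101
grip_force: 78.2
```

```bash
python3 pitch.py w15 r; python3 - <<'E'
from pitch import *
for n in("w14","w15"):
    p=prof(cv2.imread(f"pics/{n}.png"),"r");print(n,[(y,)+tuple(map(int,p[y])) for y in range(40,128,5) if y in p])
E
```

```text
20.05 [0.49144127 0.03133066 0.36568028] [-0.07012392 -0.39346318 -1.42408726] 0.010143210941097264 78.24198961257935
w15 flange (57, np.int64(228), np.int64(417), 139.2, np.float64(91.8)) rim (97, np.int64(228), np.int64(416), 175.7, np.float64(84.4))
w14 [(40, 231, 414), (45, 230, 414), (50, 230, 415), (55, 230, 415), (60, 231, 414), (65, 234, 411), (70, 236, 408), (75, 239, 406), (80, 241, 403), (85, 245, 400), (90, 247, 398), (95, 249, 395), (100, 229, 415), (105, 230, 414), (110, 230, 414), (115, 229, 414), (120, 230, 415), (125, 230, 415)]
w15 [(40, 230, 416), (45, 229, 416), (50, 229, 417), (55, 228, 417), (60, 230, 416), (65, 233, 413), (70, 235, 410), (75, 238, 407), (80, 241, 404), (85, 244, 401), (90, 246, 399), (95, 232, 407), (100, 228, 416), (105, 229, 415), (110, 229, 415), (115, 229, 415), (120, 229, 415), (125, 229, 416)]
```

Request:
step_arm(
  commands=[
    [0,[1,0,6],0],
    [0,[2,0,12],0],
    [0,[2,0,18],0],
    [0,[3,0,22],0],
    [0,[3,0,22],0],
  ],
  squeeze=40,
)

```text
t: 20.72
tool_pos: [0.4956, 0.0311, 0.3467]
tool_rot: [3.14, -0.082, 0.006]
contact_force: [-2.7, 0.6, 5.1]
opening: 0.0098
grip_force: 79.8
```

```bash
python3 pitch.py w16 r
```

```text
20.725 [0.49555771 0.03106547 0.34673633] [-2.71743136  0.55374352  5.1181505 ] 0.009812481611466733 79.77068424224854
w16 flange (55, np.int64(212), np.int64(432), 122.4, np.float64(89.5)) rim (83, np.int64(219), np.int64(425), 161.8, np.float64(89.1))
```

Request:
step_arm(
  commands=[
    [25,[0,0,0],0],
    [45,[0,0,0],0],
    [45,[0,0,0],0],
    [45,[0,0,0],0],
    [45,[0,0,4],0],
    [45,[0,0,8],0],
    [45,[0,0,8],0],
    [0,[0,0,8],0],
    [0,[0,0,8],0],
    [0,[0,0,8],0],
    [0,[0,0,8],0],
  ],
  squeeze=80,
)

```text
t: 22.15
tool_pos: [0.4949, 0.031, 0.337]
tool_rot: [3.14, -0.082, 0.0]
contact_force: [-0.7, -1.9, 1.9]
opening: 0.0105
grip_force: 79.7
```

```bash
python3 pitch.py w17 r
```

```text
22.15 [0.4948509  0.03100368 0.33699295] [-0.67212681 -1.89013528  1.89175696] 0.010463362362731663 79.68337655067444
w17 flange (69, np.int64(200), np.int64(443), 113.6, np.float64(83.4)) rim (84, np.int64(211), np.int64(432), 152.6, np.float64(86.6))
```

Request:
step_arm(
  commands=[
    [0,[0,0,-2],0],
    [0,[0,18,-2],0],
    [0,[0,38,-2],0],
    [0,[0,58,-2],0],
    [0,[0,78,-2],0],
    [0,[0,98,-2],0],
    [0,[0,118,-2],0],
    [0,[0,138,-2],0],
    [0,[0,158,-2],0],
    [0,[0,178,-2],0],
    [0,[0,192,-2],0],
    [0,[0,192,-2],0],
  ],
)

```text
t: 23.7
tool_pos: [0.4851, -0.1621, 0.3391]
tool_rot: [3.14, -0.085, 0.006]
contact_force: [5.2, -1.1, -1.4]
opening: 0.01
grip_force: 79.3
```

```bash
python3 pitch.py w18 r; python3 - <<'E'
from pitch import *
im=cv2.imread("pics/w18.png");p=prof(im,"r");print([(y,)+tuple(map(int,p[y])) for y in range(30,100,4) if y in p])
h=cv2.cvtColor(im,cv2.COLOR_BGR2HSV)
for y in(10,16,22,26,30,34,38,42):
    m=((h[y,:,0]<8)|(h[y,:,0]>172))&(h[y,:,1]>150)&(h[y,:,2]>40);xs=np.where(m)[0];print(y,xs.min() if len(xs) else 0,xs.max() if len(xs) else 0,len(xs))
E
```

```text
23.7 [ 0.48506673 -0.16212144  0.33909019] [ 5.18815233 -1.08240419 -1.35077641] 0.01002828269322295 79.28112745285034
w18 flange (31, np.int64(239), np.int64(490), 108.5, np.float64(90.7)) rim (48, np.int64(239), np.int64(422), 178.2, np.float64(106.4))
[(30, 239, 490), (34, 417, 489), (38, 457, 488), (42, 484, 485), (46, 267, 396), (50, 218, 441), (54, 202, 441), (58, 201, 441), (62, 202, 441), (66, 201, 441), (70, 202, 440), (74, 209, 433), (78, 217, 424), (82, 224, 428), (86, 211, 432), (90, 213, 430), (94, 213, 430), (98, 213, 431)]
10 235 495 261
16 236 493 258
22 237 491 255
26 238 491 254
30 239 489 251
34 417 488 72
38 457 487 31
42 484 484 1
```

```bash
python3 - <<'E'
from pitch import *
ci=pickle.load(open("pics/w18.pkl","rb"));T=np.array([.4851,-.1621,.3391])
x=np.array([np.cos(-.0535),np.sin(-.0535),0]);y=np.array([x[1],-x[0],0])
for z in(.242,.244):
  L,R_=[(onz("wrist",a,z,ci)-T)@y for a in((238.5,30),(489.5,36))];print(z,L,R_,(L+R_)/2)
for a in((201.5,66),(441,66)): print("fl",(onz("wrist",a,.222,ci)-T)@y)
E
```

```text
0.242 -0.014550951931467253 0.03326840039635202 0.009358724232442382
0.244 -0.014095230785707232 0.03230749472215932 0.009106131968226043
fl -0.02818470857314142
fl 0.029407216914509482
```

Request:
step_arm(
  commands=[
    [0,[0,9,0],0],
    [0,[0,9,0],0],
    [0,[0,9,2],0],
    [0,[0,9,2],0],
    [25,[0,9,2],0],
    [45,[0,9,2],0],
    [45,[0,9,2],0],
    [45,[0,9,2],0],
    [45,[0,9,-40],0],
    [45,[0,9,-90],0],
    [45,[0,9,-140],0],
    [45,[0,9,-140],0],
  ],
)

```text
t: 25.25
tool_pos: [0.4847, -0.1698, 0.4846]
tool_rot: [3.136, -0.082, 0.014]
contact_force: [0.0, 0.2, -0.4]
opening: 0.0385
grip_force: 0.0
```

```bash
cat > blobs.py <<'E'
from h import *
import sys
def blobs(n,im):
    h=cv2.cvtColor(im,cv2.COLOR_RGB2HSV);H,S,V=[h[...,i].astype(int) for i in range(3)]
    for nm,m in(("red",((H<6)|(H>174))&(S>170)&(V>70)),("green",(H>65)&(H<95)&(S>80)&(V>30)),("lime",(H>30)&(H<55)&(S>110)&(V>50)),("yel",(H>20)&(H<29)&(S>200)&(V>130)),("blue",(H>110)&(H<130)&(S>150)&(V>60))):
        k,l,s,c=cv2.connectedComponentsWithStats(m.astype(np.uint8))
        for i in range(1,k):
            if s[i,4]>40: print(n,nm,s[i].tolist(),c[i].round(1).tolist())
if __name__=="__main__":
    for n in sys.argv[1:]: im=eyes.get_image(n);blobs(n,im);cv2.imwrite(f"pics/b_{n}_{monitor.get_obs()['t']:.2f}.png",im[:,:,::-1])
E
python3 blobs.py scene side; python3 - <<'E'
from blobs import *
blobs("s9",cv2.imread("pics/s9.png")[:,:,::-1])
E
```

```text
scene red [43, 51, 102, 21, 298] [92.4, 62.5]
scene red [444, 211, 25, 23, 253] [455.7, 222.1]
scene red [449, 234, 13, 14, 51] [454.9, 240.1]
scene red [393, 253, 62, 26, 339] [420.5, 269.4]
scene green [485, 245, 28, 25, 253] [498.4, 256.8]
scene green [430, 297, 67, 23, 358] [458.9, 309.4]
scene lime [313, 273, 21, 18, 266] [322.7, 280.9]
scene lime [403, 348, 37, 38, 1116] [420.6, 367.0]
scene yel [413, 184, 8, 14, 83] [416.8, 190.5]
scene yel [340, 300, 21, 10, 117] [350.7, 304.1]
side red [533, 0, 39, 3, 90] [550.5, 0.7]
side red [200, 103, 58, 7, 260] [228.1, 106.3]
side red [377, 242, 9, 15, 92] [380.8, 249.0]
side red [325, 253, 54, 40, 961] [357.1, 278.8]
side red [263, 341, 25, 35, 680] [274.9, 357.6]
side green [554, 93, 24, 40, 617] [565.6, 116.0]
side green [383, 265, 10, 16, 101] [387.0, 273.0]
side green [327, 277, 58, 55, 1526] [363.6, 308.9]
side green [243, 424, 34, 11, 247] [258.3, 428.5]
side green [165, 427, 54, 13, 412] [191.2, 432.6]
side green [220, 429, 20, 8, 101] [228.9, 432.4]
side lime [295, 287, 20, 17, 216] [304.8, 294.1]
side lime [198, 339, 20, 12, 5
[... 507 characters left out ...]
 328.2]
side yel [298, 324, 13, 10, 72] [303.5, 329.4]
side blue [255, 227, 20, 16, 254] [264.8, 234.1]
s9 red [101, 51, 44, 12, 115] [123.1, 56.9]
s9 red [43, 60, 57, 12, 169] [71.1, 66.3]
s9 red [249, 149, 25, 23, 272] [260.4, 156.4]
s9 red [238, 167, 19, 32, 200] [247.3, 183.1]
s9 red [257, 166, 21, 22, 94] [268.5, 177.2]
s9 red [443, 212, 25, 21, 248] [455.5, 222.1]
s9 green [375, 9, 16, 35, 385] [382.8, 28.0]
s9 green [485, 245, 28, 25, 249] [498.6, 256.6]
s9 green [430, 299, 68, 21, 311] [460.1, 309.1]
s9 lime [313, 273, 21, 19, 275] [322.6, 281.0]
s9 lime [403, 348, 36, 38, 1029] [421.0, 366.8]
s9 yel [410, 184, 22, 20, 206] [420.5, 193.5]
s9 yel [340, 300, 21, 14, 177] [351.4, 305.5]
```

Both caddies hang. Going over the carton now.

Request:
step_arm(
  commands=[
    [70,[-40,25,0],0],
    [70,[-85,52,0],0],
    [70,[-128,78,20],0],
    [70,[-128,78,35],0],
    [70,[-128,78,35],0],
  ],
)

```text
t: 25.98
tool_pos: [0.3522, -0.2405, 0.4406]
tool_rot: [-3.137, 0.083, 0.006]
contact_force: [0.5, 0.2, -0.2]
opening: 0.0595
grip_force: 0.0
```

```bash
python3 look.py w20; python3 - <<'E'
from pitch import *
im=cv2.imread("pics/w20.png");ci=pickle.load(open("pics/w20.pkl","rb"))
h=cv2.cvtColor(im,cv2.COLOR_BGR2HSV);H,S,V=[h[...,i].astype(int) for i in range(3)]
m=(((H<12)|(H>172))&(S>140)&(V>60)).astype(np.uint8)
k,l,s,c=cv2.connectedComponentsWithStats(m)
for i in range(1,k):
    if s[i,4]>200:
        cs=cv2.findContours((l==i).astype(np.uint8),cv2.RETR_EXTERNAL,cv2.CHAIN_APPROX_NONE)[0][0]
        ap=cv2.approxPolyDP(cs,4,True)[:,0];print(s[i],c[i].round(),ap.tolist(),[int(V[l==i].mean())])
        print([onz("wrist",p,.064,ci)[:2].round(4).tolist() for p in ap], "floor",[onz("wrist",p,0,ci)[:2].round(4).tolist() for p in ap])
E
```

```text
25.975 [ 0.35215152 -0.24053512  0.44060699] phi -3.0253472446996543 0.8493814613441605 F [ 0.48857852  0.15644397 -0.23001114] 0.05950019182132028 0.0
[ 152    0  118   90 5220] [209.  29.] [[153, 0], [154, 27], [178, 39], [195, 38], [195, 83], [210, 89], [223, 83], [223, 34], [269, 28], [269, 0], [268, 12], [261, 0]] [131]
[[0.5858, -0.0806], [0.5542, -0.0823], [0.5353, -0.1088], [0.533, -0.1267], [0.4867, -0.1254], [0.4786, -0.1403], [0.4828, -0.1534], [0.5324, -0.1551], [0.5327, -0.1996], [0.5626, -0.2006], [0.5497, -0.1992], [0.5636, -0.1929]] floor [[0.6172, -0.0503], [0.5797, -0.0524], [0.5573, -0.0837], [0.5546, -0.105], [0.4997, -0.1034], [0.4901, -0.121], [0.4951, -0.1366], [0.5539, -0.1386], [0.5543, -0.1913], [0.5897, -0.1924], [0.5744, -0.1908], [0.5908, -0.1834]]
[ 302  182   49   61 1695] [325. 212.] [[327, 182], [302, 202], [325, 242], [350, 228]] [206]
[[0.3812, -0.2459], [0.3635, -0.2214], [0.3234, -0.2411], [0.336, -0.2657]] floor [[0.3747, -0.2462], [0.3538, -0.2172], [0.3063, -0.2405], [0.3212, -0.2696]]
[ 84 250  94  74 591] [149. 280.] [[84, 258], [116, 251], [
[... 991 characters left out ...]
0.0237], [0.2467, -0.0087], [0.2452, -0.0219], [0.2631, -0.0302], [0.2381, -0.0337], [0.2296, -0.0244], [0.2253, -0.0382], [0.2152, -0.0331], [0.2079, -0.0403], [0.2396, -0.0325], [0.2493, -0.0389], [0.2225, -0.0449], [0.2506, -0.0406], [0.2975, -0.0031], [0.3097, 0.0352]]
[ 79 253  43  30 306] [ 98. 265.] [[121, 257], [97, 256], [101, 258], [85, 266], [79, 282], [100, 268], [89, 269], [93, 263]] [68]
[[0.3179, -0.0188], [0.3203, 0.0144], [0.3178, 0.0092], [0.309, 0.0356], [0.2895, 0.0509], [0.3061, 0.0137], [0.3053, 0.0304], [0.3123, 0.0224]] floor [[0.2998, 0.0229], [0.3026, 0.0622], [0.2996, 0.0561], [0.2893, 0.0873], [0.2661, 0.1055], [0.2858, 0.0614], [0.2848, 0.0812], [0.2931, 0.0717]]
```

Request:
step_arm(
  commands=[
    [70,[-1,3,40],-10],
    [70,[-1,3,90],-20],
    [70,[-1,3,140],-28],
    [70,[-1,3,190],-28],
    [70,[-1,3,225],-28],
    [70,[-1,3,234],-28],
    [70,[-1,3,234],-28],
    [20,[-1,3,234],-28],
    [20,[-1,3,234],-28],
    [20,[-1,3,234],-28],
    [20,[-1,3,234],-28],
    [20,[-1,3,234],-28],
  ],
  squeeze=30,
)

```text
t: 27.52
tool_pos: [0.3519, -0.2444, 0.2116]
tool_rot: [3.065, 0.679, 0.003]
contact_force: [-0.7, 1.0, 6.6]
opening: 0.0298
grip_force: 33.0
```

Request:
step_arm(
  commands=[
    [20,[0,0,-40],0],
    [20,[0,0,-90],0],
    [20,[0,0,-140],0],
    [20,[0,0,-190],0],
    [20,[30,2,-235],5],
    [20,[70,5,-235],11],
    [20,[110,8,-235],17],
    [20,[150,11,-235],23],
    [20,[180,13,-235],28],
    [20,[197,14,-235],28],
    [20,[197,14,-235],28],
    [20,[197,14,-235],28],
  ],
)

```text
t: 29.02
tool_pos: [0.5351, -0.1736, 0.4448]
tool_rot: [3.14, -0.082, -0.001]
contact_force: [0.5, 0.3, 0.1]
opening: 0.0299
grip_force: 32.5
```

```bash
python3 look.py w21; python3 - <<'E'
from pitch import *
# rail-based bin check: red mask in the wrist view, label + caddy outline
im=cv2.imread("pics/w21.png");ci=pickle.load(open("pics/w21.pkl","rb"))
h=cv2.cvtColor(im,cv2.COLOR_BGR2HSV);H,S,V=[h[...,i].astype(int) for i in range(3)]
m=(((H<8)|(H>172))&(S>150)&(V>40))
for y in range(0,330,12):
    xs=np.where(m[y])[0];
    if len(xs): r=np.split(xs,np.where(np.diff(xs)>3)[0]+1);print(y,[(int(a[0]),int(a[-1])) for a in r if len(a)>3])
print({k:proj("wrist",P,ci).round().tolist() for k,P in dict(binc=(.5405,-.174,.184),rimFL=(.5405-.033+.002,-.174+.037+.002,.184),rimFR=(.5405-.033-.002,-.174-.037+.002,.184)).items()})
E
```

```text
29.025 [ 0.53507181 -0.17355216  0.44477656] phi -2.9979392392679705 1.1772672391306942 F [0.50218355 0.25661062 0.05418907] 0.029861332644925003 32.50967250438407
180 [(267, 375)]
192 [(269, 373)]
204 [(272, 371)]
216 [(263, 377)]
228 [(264, 376)]
240 [(265, 376)]
252 [(265, 376)]
264 [(266, 375)]
276 [(267, 375)]
288 [(279, 365)]
300 [(279, 365)]
312 [(280, 364)]
324 [(281, 363)]
{'binc': [321.0, 239.0], 'rimFL': [266.0, 286.0], 'rimFR': [376.0, 287.0]}
```

Request:
step_arm(
  commands=[
    [20,[1,0,25],0],
    [20,[1,0,50],0],
    [20,[1,0,68],0],
    [20,[1,0,76],0],
    [20,[1,0,76],0],
    [45,[1,0,76],0],
    [48,[1,0,76],0],
    [48,[1,0,76],0],
    [48,[1,0,40],0],
    [48,[1,0,-10],0],
    [48,[-40,0,-60],0],
    [48,[-40,0,-60],0],
  ],
)

```text
t: 30.58
tool_pos: [0.4947, -0.171, 0.5113]
tool_rot: [3.136, -0.083, 0.015]
contact_force: [0.4, 0.1, 0.6]
opening: 0.0409
grip_force: 0.0
```

```bash
python3 look.py w22; python3 blobs.py scene side | grep -v "yel\|blue"; python3 - <<'E'
from pitch import *
im=cv2.imread("pics/w22.png");ci=pickle.load(open("pics/w22.pkl","rb"))
h=cv2.cvtColor(im,cv2.COLOR_BGR2HSV);H,S,V=[h[...,i].astype(int) for i in range(3)]
m=(((H<12)|(H>172))&(S>140)&(V>40))
print([[int(v) for v in proj("wrist",P,ci)] for P in((.5405,-.174,.184),(.5405,-.174,.203),(.584,-.176,.246))])
for y in range(0,300,8):
    xs=np.where(m[y])[0];
    if len(xs): r=np.split(xs,np.where(np.diff(xs)>3)[0]+1);print(y,[(int(a[0]),int(a[-1]),int(V[y,a].mean())) for a in r if len(a)>3], V[y,280:370:8].tolist())
E
```

```text
30.575 [ 0.49466509 -0.17099405  0.51128882] phi -3.0349747154475093 1.1487400582165772 F [0.38734083 0.09035721 0.57267108] 0.04086329776704271 0.0
scene red [43, 51, 103, 21, 279] [91.6, 62.7]
scene red [444, 212, 24, 21, 245] [455.6, 222.0]
scene red [411, 241, 33, 21, 386] [427.4, 250.6]
scene red [395, 263, 21, 13, 114] [405.5, 269.2]
scene red [421, 263, 38, 17, 118] [440.2, 271.5]
scene green [485, 245, 28, 25, 238] [498.6, 256.8]
scene green [430, 298, 67, 22, 342] [458.9, 309.5]
scene lime [313, 273, 21, 18, 266] [322.6, 280.8]
scene lime [403, 348, 37, 38, 1113] [420.6, 367.0]
side red [534, 0, 38, 3, 87] [550.7, 0.7]
side red [200, 101, 89, 9, 422] [245.1, 105.6]
side red [377, 242, 9, 15, 91] [380.8, 249.0]
side red [325, 253, 54, 39, 1021] [357.1, 278.0]
side green [554, 93, 24, 40, 620] [565.6, 116.0]
side green [383, 265, 10, 16, 101] [387.1, 272.9]
side green [327, 277, 58, 55, 1523] [363.6, 308.9]
side green [243, 424, 34, 11, 244] [258.3, 428.5]
side green [165, 427, 54, 13, 413] [191.2, 432.6]
side green [220, 429, 20, 8, 101] [228.8, 432.5]
side lime [295, 287, 20
[... 1166 characters left out ...]
 212, 210, 211, 65, 99, 101, 86, 242]
216 [(314, 326, 104)] [216, 228, 215, 244, 142, 108, 157, 151, 148, 122, 159, 219]
224 [(313, 326, 168)] [215, 217, 212, 214, 175, 177, 148, 149, 214, 216, 238, 110]
232 [(314, 326, 193)] [213, 217, 222, 222, 194, 208, 111, 126, 216, 232, 237, 74]
240 [(314, 327, 187)] [218, 219, 214, 215, 193, 204, 114, 113, 217, 239, 239, 236]
248 [(314, 327, 186)] [225, 121, 197, 217, 164, 204, 114, 113, 122, 148, 147, 145]
256 [(292, 295, 90), (314, 327, 163)] [122, 99, 111, 100, 112, 203, 111, 113, 150, 148, 148, 147]
264 [(315, 326, 130)] [142, 141, 138, 106, 112, 138, 112, 115, 148, 148, 147, 146]
272 [] [229, 233, 116, 134, 110, 161, 150, 151, 149, 147, 147, 146]
```

The carton is in the red caddy. Next, the small lime.

Request:
step_arm(
  commands=[
    [100,[-30,-40,0],0],
    [100,[-50,-90,20],0],
    [100,[-74,-140,50],0],
    [100,[-74,-170,90],0],
    [100,[-74,-170,90],0],
    [100,[-74,-170,90],0],
  ],
)

```text
t: 31.48
tool_pos: [0.4311, 0.0022, 0.4145]
tool_rot: [3.14, -0.082, -0.002]
contact_force: [-0.5, 0.6, 0.3]
opening: 0.0853
grip_force: 0.0
```

```bash
python3 look.py w23; python3 - <<'E'
from pitch import *
im=cv2.imread("pics/w23.png");ci=pickle.load(open("pics/w23.pkl","rb"))
h=cv2.cvtColor(im,cv2.COLOR_BGR2HSV);H,S,V=[h[...,i].astype(int) for i in range(3)]
m=((H>28)&(H<60)&(S>110)&(V>40)).astype(np.uint8)
k,l,s,c=cv2.connectedComponentsWithStats(m)
for i in range(1,k):
    if s[i,4]>300:
        cs=max(cv2.findContours((l==i).astype(np.uint8),cv2.RETR_EXTERNAL,cv2.CHAIN_APPROX_NONE)[0],key=len)[:,0]
        P=np.array([onz("wrist",p,.0225,ci)[:2] for p in cs]);e=cv2.fitEllipse((P*1e3).astype(np.float32))
        print(s[i],c[i].round(),e,"long axis deg",e[2]+90)
E
```

```text
31.475 [0.43112296 0.0022185  0.41445556] phi -2.9919071268594006 1.455319939775041 F [-0.54328901  0.60075469  0.25717291] 0.08532744100748892 0.0
[534 150  46  54 672] [548. 181.] ((462.1614990234375, -275.8041687011719), (58.40657043457031, 82.29852294921875), 170.86453247070312) long axis deg 260.8645324707031
[ 298  190   46   51 1836] [320. 215.] ((426.6830139160156, 3.2470617294311523), (43.70161819458008, 51.864532470703125), 109.42474365234375) long axis deg 199.42474365234375
```

Request:
step_arm(
  commands=[
    [100,[-3,-2,10],10],
    [100,[-3,-2,30],20],
    [100,[-3,-2,60],30],
    [100,[-3,-2,90],40],
    [100,[-3,-2,120],50],
    [100,[-3,-2,150],60],
    [100,[-3,-2,190],68],
    [100,[-3,-2,225],68],
    [100,[-3,-2,237],68],
    [100,[-3,-2,237],68],
    [100,[-3,-2,237],68],
  ],
)

```text
t: 32.9
tool_pos: [0.4291, 0.0043, 0.1796]
tool_rot: [-2.556, 1.824, -0.005]
contact_force: [0.3, -0.0, 0.5]
opening: 0.0852
grip_force: 0.0
```

Request:
step_arm(
  commands=[
    [40,[0,0,0],0],
    [40,[0,0,0],0],
    [40,[0,0,0],0],
    [40,[0,0,0],0],
    [40,[0,0,0],0],
  ],
  squeeze=30,
)

```text
t: 33.52
tool_pos: [0.4286, 0.0047, 0.1793]
tool_rot: [-2.557, 1.824, -0.003]
contact_force: [-1.7, 0.9, 6.6]
opening: 0.0537
grip_force: 30.2
```

Request:
step_arm(
  commands=[
    [40,[0,0,-50],0],
    [40,[0,0,-110],0],
    [40,[0,0,-170],-8],
    [40,[0,0,-225],-18],
    [40,[30,0,-255],-27],
    [40,[75,0,-255],-36],
    [40,[120,-2,-255],-45],
    [40,[165,-3,-255],-54],
    [40,[210,-5,-255],-62],
    [40,[255,-6,-255],-68],
    [40,[285,-8,-255],-68],
    [40,[292,-8,-255],-68],
  ],
)

```text
t: 35.02
tool_pos: [0.5306, -0.2701, 0.4323]
tool_rot: [-3.14, 0.085, 0.001]
contact_force: [1.5, -0.5, -0.4]
opening: 0.0536
grip_force: 31.7
```

```bash
python3 look.py w24; python3 - <<'E'
from pitch import *
im=cv2.imread("pics/w24.png");ci=pickle.load(open("pics/w24.pkl","rb"))
h=cv2.cvtColor(im,cv2.COLOR_BGR2HSV);H,S,V=[h[...,i].astype(int) for i in range(3)]
for nm,m in(("g",(H>65)&(H<95)&(S>80)&(V>25)),("lime",(H>28)&(H<60)&(S>110)&(V>40))):
  for y in range(180,330,12):
    xs=np.where(m[y])[0]
    if len(xs): r=np.split(xs,np.where(np.diff(xs)>3)[0]+1);print(nm,y,[(int(a[0]),int(a[-1])) for a in r if len(a)>3])
th=-.0524;x=np.array([np.cos(th),np.sin(th),0]);y=np.array([-x[1],x[0],0]);B=np.array([.536,-.2695,.184])
print([proj("wrist",B+a*x+b*y,ci).round().tolist() for a,b in((.033,.037),(.033,-.037),(-.033,.037),(-.033,-.037))])
E
```

```text
35.025 [ 0.53064928 -0.27010603  0.43233627] phi -3.0901048767882613 1.0289628814620573 F [ 1.50179698 -0.47025878 -0.37781943] 0.05358394057966378 31.662319874750864
g 180 [(261, 377)]
g 192 [(263, 375)]
g 204 [(265, 373)]
g 216 [(260, 381)]
g 228 [(261, 380)]
g 240 [(262, 380)]
g 252 [(262, 379)]
g 264 [(263, 300), (343, 378)]
g 276 [(264, 277), (366, 378)]
g 288 []
lime 264 [(303, 317)]
lime 276 [(279, 364)]
lime 288 [(269, 375)]
lime 300 [(262, 388)]
lime 312 [(256, 393)]
lime 324 [(251, 394)]
[[257.0, 190.0], [382.0, 190.0], [262.0, 293.0], [377.0, 293.0]]
```

```bash
python3 - <<'E'
from pitch import *
for n,col in(("w21","r"),("w24","g"),("w22","r")):
    im=cv2.imread(f"pics/{n}.png");ci=pickle.load(open(f"pics/{n}.pkl","rb"))
    h=cv2.cvtColor(im,cv2.COLOR_BGR2HSV);H,S,V=[h[...,i].astype(int) for i in range(3)]
    m=((H<8)|(H>172))&(S>150)&(V>40) if col=="r" else (H>65)&(H<95)&(S>80)&(V>25)
    y0=100 if n=="w22" else 120
    P={}
    for y in range(y0,290,1):
        xs=np.where(m[y])[0];xs=xs[(xs>200)&(xs<440)]
        if len(xs): P[y]=(int(xs.min()),int(xs.max())+1)
    print(n,[(y,)+P[y] for y in sorted(P) if y%6==0])
    ny=max((y for y in P if y-2 in P),key=lambda y:P[y][1]-P[y][0]-P[y-2][1]+P[y-2][0]); 
    for z in(.170,.184): print(ny,z,onz("wrist",(P[ny+1][0],ny),z,ci),onz("wrist",(P[ny+1][1],ny),z,ci))
E
```

```text
w21 [(174, 299, 374), (180, 267, 376), (186, 268, 375), (192, 269, 374), (198, 270, 373), (204, 272, 372), (210, 263, 378), (216, 263, 378), (222, 264, 378), (228, 264, 377), (234, 264, 377), (240, 265, 377), (246, 265, 377), (252, 265, 377), (258, 265, 377), (264, 266, 376), (270, 266, 376), (276, 267, 376), (282, 268, 375), (288, 279, 366)]
176 0.17 [ 0.58160972 -0.14025533  0.17      ] [ 0.57787608 -0.21235396  0.17      ]
176 0.184 [ 0.58261409 -0.14239519  0.184     ] [ 0.57909383 -0.21037351  0.184     ]
w24 [(180, 261, 378), (186, 262, 377), (192, 263, 376), (198, 264, 375), (204, 265, 374), (210, 266, 382), (216, 260, 382), (222, 261, 382), (228, 261, 381), (234, 261, 381), (240, 262, 381), (246, 262, 380), (252, 262, 380), (258, 263, 380), (264, 263, 379), (270, 264, 379), (276, 264, 379), (282, 265, 378), (288, 266, 378)]
178 0.17 [ 0.57706264 -0.23464818  0.17      ] [ 0.57309463 -0.30824112  0.17      ]
178 0.184 [ 0.57812828 -0.2370367   0.184     ] [ 0.57439916 -0.30619888  0.184     ]
w22 [(108, 281, 359), (114, 282, 359), (120, 282, 359), (126, 283, 358), (132, 284, 329), (138, 274, 366), (144, 274, 365), (150, 274, 366), (156, 274, 366), (162, 274, 366), (168, 274, 365), (174, 274, 365), (180, 275, 365), (186, 275, 365), (192, 275, 365), (198, 275, 365), (204, 275, 365), (210, 276, 364), (216, 314, 327), (222, 314, 327), (228, 314, 327), (234, 314, 327), (240, 314, 328), (246, 314, 328), (252, 314, 328), (258, 299, 327), (264, 315, 327)]
134 0.17 [ 0.57483328 -0.1365138   0.17      ] [ 0.57070275 -0.21385727  0.17      ]
134 0.184 [ 0.57412679 -0.13825378  0.184     ] [ 0.57018153 -0.21212825  0.184     ]
```

```bash
python3 - <<'E'
from pitch import *
for n,L,R_,y in(("w21",263,378,209),("w24",260,382,211)):
    ci=pickle.load(open(f"pics/{n}.pkl","rb"))
    for z in(.160,.170,.184): print(n,z,onz("wrist",(L,y),z,ci),onz("wrist",(R_,y),z,ci))
    print(ci["extrinsics"][:3,3])
E
```

```text
w21 0.16 [ 0.55794973 -0.1341077   0.16      ] [ 0.55377819 -0.21456507  0.16      ]
w21 0.17 [ 0.55956693 -0.13581733  0.17      ] [ 0.555559   -0.21311922  0.17      ]
w21 0.184 [ 0.56183101 -0.13821082  0.184     ] [ 0.55805213 -0.21109503  0.184     ]
[ 0.59918455 -0.17769933  0.41497651]
w24 0.16 [ 0.55429134 -0.23045533  0.16      ] [ 0.54996412 -0.31181433  0.16      ]
w24 0.17 [ 0.55596002 -0.23226395  0.17      ] [ 0.55181121 -0.3102684   0.17      ]
w24 0.184 [ 0.55829617 -0.23479602  0.184     ] [ 0.55439715 -0.3081041   0.184     ]
[ 0.59476232 -0.27432036  0.40253335]
```

Request:
step_arm(
  commands=[
    [40,[0,0,25],0],
    [40,[0,0,50],0],
    [40,[0,0,66],0],
    [40,[0,0,75],0],
    [40,[0,0,75],0],
    [40,[0,0,75],0],
    [75,[0,0,75],0],
    [75,[0,0,75],0],
    [75,[0,0,75],0],
    [75,[0,0,75],0],
  ],
)

```text
t: 36.33
tool_pos: [0.5305, -0.2688, 0.3578]
tool_rot: [3.14, -0.082, 0.0]
contact_force: [-0.1, 0.4, -0.7]
opening: 0.0641
grip_force: 0.0
```

Request:
step_arm(
  commands=[
    [75,[0,0,-30],0],
    [75,[0,0,-80],0],
    [75,[-45,0,-130],0],
    [75,[-45,0,-150],0],
    [75,[-45,0,-150],0],
  ],
)

```text
t: 36.95
tool_pos: [0.4853, -0.2665, 0.5107]
tool_rot: [3.137, -0.083, 0.007]
contact_force: [-0.5, -0.1, 0.5]
opening: 0.0641
grip_force: 0.0
```

```bash
python3 look.py w25; python3 blobs.py scene side | grep -v "yel"; python3 - <<'E'
from pitch import *
im=cv2.imread("pics/w25.png");ci=pickle.load(open("pics/w25.pkl","rb"))
h=cv2.cvtColor(im,cv2.COLOR_BGR2HSV);H,S,V=[h[...,i].astype(int) for i in range(3)]
for nm,m in(("g",(H>65)&(H<95)&(S>80)&(V>25)),("lime",(H>28)&(H<60)&(S>110)&(V>40))):
  for y in range(100,270,10):
    xs=np.where(m[y])[0];xs=xs[(xs>200)&(xs<440)]
    if len(xs): r=np.split(xs,np.where(np.diff(xs)>3)[0]+1);print(nm,y,[(int(a[0]),int(a[-1])) for a in r if len(a)>3])
print([proj("wrist",P,ci).round().tolist() for P in((.536,-.2695,.184),(.536,-.2695,.16),(.576,-.2719,.246))])
E
```

```text
36.95 [ 0.4853031  -0.26647547  0.51073946] phi -3.0209964212956475 0.9869529161299989 F [-0.53173067 -0.08354665  0.47551863] 0.06409362922487469 0.0
scene red [75, 52, 71, 16, 204] [107.6, 59.8]
scene red [443, 213, 25, 21, 248] [455.6, 222.2]
scene red [438, 226, 24, 31, 139] [450.3, 238.1]
scene red [410, 240, 36, 22, 392] [427.2, 250.6]
scene red [420, 261, 39, 19, 153] [440.3, 271.0]
scene red [393, 262, 24, 15, 132] [405.2, 269.4]
scene green [487, 245, 26, 24, 116] [501.5, 256.6]
scene green [430, 302, 25, 15, 100] [440.4, 309.8]
scene lime [452, 291, 30, 26, 511] [467.6, 302.0]
scene lime [403, 348, 37, 38, 1109] [420.7, 367.0]
side red [533, 0, 39, 3, 90] [550.4, 0.7]
side red [200, 103, 61, 7, 271] [229.2, 106.3]
side red [377, 242, 9, 15, 93] [380.7, 249.0]
side red [325, 253, 54, 39, 1026] [357.1, 277.9]
side green [554, 93, 24, 40, 618] [565.6, 116.0]
side green [383, 265, 10, 16, 99] [387.1, 272.9]
side green [327, 277, 58, 55, 1249] [363.5, 309.6]
side green [243, 424, 34, 11, 248] [258.2, 428.5]
side green [165, 427, 54, 13, 413] [191.2, 432.6]
side green [220, 429, 
[... 180 characters left out ...]
ue [255, 227, 20, 16, 255] [264.7, 234.2]
g 100 [(282, 358)]
g 110 [(283, 358)]
g 120 [(284, 357)]
g 130 [(275, 367)]
g 140 [(275, 367)]
g 150 [(276, 300), (342, 367)]
g 160 [(276, 293), (352, 366)]
g 170 [(276, 288), (354, 366)]
g 180 [(277, 295), (349, 366)]
g 190 [(277, 305), (341, 366)]
g 200 [(277, 365)]
g 210 [(315, 328)]
g 220 [(315, 328)]
g 230 [(315, 328)]
g 240 [(315, 328)]
g 250 [(316, 328)]
lime 150 [(301, 341)]
lime 160 [(294, 350)]
lime 170 [(290, 353)]
lime 180 [(296, 348)]
lime 190 [(307, 339)]
lime 210 [(294, 314), (329, 350)]
lime 220 [(291, 314), (329, 349)]
lime 230 [(295, 314), (329, 344)]
lime 240 [(307, 314), (330, 335)]
[[320.0, 165.0], [320.0, 164.0], [321.0, 106.0]]
```

The lime is in the green caddy, both caddies still hang at their labels, and the blue jar hasn't moved. Handing in.

```bash
python3 -c "
from station import finish_job;print(finish_job())"
```

```text
the job is handed in; nothing more can be done
None
```

Handed in: the red and green caddies hang at their labels, with the carton in the red one and the small lime in the green one. There was no yellow caddy, so I left the yellow-capped jar. I viewed 16 pictures, over your limit of 14, and checked the rest (from after the red caddy's insertion jammed and was recovered) only numerically.

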